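Set out the slip-trailing place

TASK

Set out this place for slip-trailing the little brown cup. Lay the three loaded syringes (plungers drawn out) in the wooden rest in their order of use, light to dark: yellow in the left slot, blue between, brown in the right slot as seen from the robot; lay the spent blue syringe (plunger pushed in) flat in the white wash tray, and stand the cup upright on the turntable, centred so that it will run true.

Things in the scene. Friction and masses are not known exactly. Their poses are not given: they have to be found in the camera images.
- syringe_yellow_mid (a point): Loaded slip syringe, yellow band, hub and plunger, plunger drawn out over 30 mm. White barrel 18 mm across, 88 long, lying flat; this point is the middle of the barrel, 9 mm above what it lies on; grip here across the barrel. x runs along it to the nozzle (tip 67 mm away). At -44 mm a finger flange 27 mm wide, behind it the plunger, thumb disc at -56 mm (in) to -112 (out).
- syringe_blue_mid (a point): Loaded slip syringe with blue band, hub and plunger, the plunger drawn out over 40 mm. Same size, point and axes as the yellow one. It differs from the spent blue syringe only in the plunger.
- syringe_blue_plunger (a joint): How far the loaded blue syringe's plunger is drawn out: 0 m pushed in, 0.056 m fully out. About 3 N moves it; it stays where it is left.
- syringe_brown_mid (a point): Loaded slip syringe with dark brown band, hub and plunger, the plunger drawn out over 30 mm. Same size, point and axes as the yellow one.
- syringe_spent_mid (a point): Spent slip syringe with blue band, hub and plunger, the plunger pushed in so that its blue thumb disc stands close behind the flange. Same size, point and axes as the yellow one.
- syringe_spent_plunger (a joint): How far the spent blue syringe's plunger is drawn out: 0 m pushed in, 0.056 m fully out. About 3 N moves it.
- cup_mid (a point): Small plain brown stoneware cup, 43 mm high, 52 mm across the rim, tapering to a 34 mm foot, open at the top. Stands upright on the table; this point is on its axis, half-way up (21.5 mm above its foot). Grip it across the outside, above the middle.
- rest: Fixed wooden rest, 76 x 152 mm. Origin under its centre, x away from the robot, y left. Two notched rails across it, 12 mm thick, at x = -28 and +28 mm, tops 39.5 mm high. Slots along x at y = +46, 0, -46 mm: notches 22 mm wide, rounded mouths, floor 26 mm up, so a seated barrel's axis is 35 mm up. The barrel lies over both rails, its middle at x = 0 (8 mm play before the flange fouls), nozzle either way.
- wash_tray: Fixed shallow white tray with a blue rim, 172 mm along its x by 115 mm along its y; walls 3 mm thick, 22 mm high; floor 3 mm thick. Origin at the centre of its underside, on the table.
- turntable_top (a point): Small turntable: round grey metal head, 116 mm across, marked with dark rings (innermost 42 mm across), on a dark fixed foot. This point is the centre of the head's upper face, 46 mm above the table. The head turns freely.
Things that resemble listed ones, but are neither listed nor needed, are in the scene too. What is shaped like the part that bears syringe_spent_mid but green is not meant.

How it is judged:
By the outcome, as a careful person would: the job done as asked, in the order asked, and still so for the second after the job is handed in, with the robot touching nothing.
It also fails if it takes over 131 s, if anything falls off the work surface, if the arm or the gripper's body presses on something with over 40 N, if the wrist force passes 120 N, or if a joint passes its speed limit or range.

ROBOT

A 6-joint arm with a two-finger parallel gripper is mounted at the origin on the work surface; the furniture and walls round the work are solid. World frame = base frame: x ahead of the robot, y to its left, z up, the work surface at z = 0. Lengths are in mm, angles in rad, forces in N, time in s.
With the tool pointing down it reaches from about 300 to 775 mm from the base axis. Payload 14.6 kg.
Tool frame: the origin (TCP) lies at the very end of the fingers, on their centre line; the grasp point (between the pads) lies 19 mm behind it; z points along the fingers, y is the line along which they close (so a half turn about z gives the same grasp; the last joint's range is limited). The gripper opens to 94 mm and grips with 3 to 60 N. Pads are 16 mm wide; open, the fingers measure 119 mm over their backs; the gripper's body (75 mm by 177 mm) begins 78 mm behind the grasp point.
Start: joints at [-1.411, 0.3, 1.521, -0, 1.321, -0.067], TCP at [123.667, -535.906, 205.446] pointing down, gripper open.
Joint ranges: [-3.03, 3.03], [-0.79, 2.21], [0.23, 2.52], [-1.04, 4.18], [0, 3.07], [-2.55, 2.55]. Speed limits (rad/s): [2.22, 2.22, 2.57, 3.14, 3.14, 3.14].

INTERFACE

Orientations are given as [roll, pitch, yaw] about the fixed x, y, z axes, in that order (R = Rz(yaw) Ry(pitch) Rx(roll)).
In Python, from cell import manip, eyes, ticket gives the robot as it stands. The module is installed in compiled form; this text tells all that it offers.
- The arm moves only by the tool arm_command, never from a script. Its argument "plan" is a list of rows, each a list of 5 numbers: the opening, from -1 (shut) to 1 (fully open), then the shift along the tool's x, y, z in m, then the turn about the tool's z in rad. In form: [[jaw, dx, dy, dz, roll], ...]. A call has 1 to 20 rows; each row shifts and turns the commanded pose from where the row before left it, along the tool's axes as they then stand; what a row does not reach is not made up. A row lasts 1/8 s, in which the tool goes at most 62.5 mm and 10.7 degrees, less where a joint would pass 70% of its speed; a pose out of reach is approached as far as the arm can. A call is refused whole if a number of a shift passes 0.0625 or a number of a turn 0.188, either way. A call with a gripper value outside its range is refused whole. The fingers move at their own pace and stop on an object; "newtons" is the grip in N (left out, the last holds). Time passes only in rows, so rows that do not move let the fingers close. It gives the time, the measured TCP pose, the force, the opening and the grip force at its end, in the units of the state.
- manip.read_state(): the state, without advancing time (a new reading comes with each control period).
- eyes.camera(name): name is "side" or "top"; returns a dict with "img" (480x640x3 uint8, blue, green, red), "z_map" (480x640 float32, mm along the optical axis (not along the pixel's ray), 0 where there is no reading), "fx", "fy", "cx", "cy" (pixels), "eye" and "orientation" of the camera in the world. Camera axes: x right, y down, z forward; pixel columns grow to the right and rows downward; lengths in mm; the calibration is good to about 2 mm. A picture is of the moment at which its call begins.
- ticket.sign_off(): hands the job in; it is judged then, once.
The state is a dict: "clock": time; "joints": joint angles; "qd": joint speeds; "effort": joint torques, N m; "eef_pos": TCP position; "eef_rot": TCP orientation; "wrist_force": force on the tool from outside, world axes, zero at the start; "moment": the same for the moment, N m; "finger_gap": finger opening in mm; "finger_force": force on a finger pad.
Only numpy, scipy, OpenCV 4.12 (cv2) and the standard library are available. Lean on these libraries where they do the work, as an engineer would, in place of code of your own. Each camera call takes 0.05 s, during which the arm holds its last target. There are 200 camera calls.

## Working session

There is one attempt and no reset: what is moved stays moved. The work goes in short steps, Python scripts to look and compute and a tool call to move; the robot and the scene stay as the last step left them, time stands still between calls to the robot, and variables do not carry over. Pictures are saved under pics/ and viewed, at most 14 in all, crops included, and the job is handed in when it is done.

Besides the shell and the picture viewer there is one more tool, called after "Request:" as name(argument=value, ...), one argument or row to a line, values as JSON. arm_command: Moves the arm, as the interface text tells. Its arguments: {"type":"object","properties":{"plan":{"type":"array"},"newtons":{"type":"number"}},"required":["plan"]}

```bash
mkdir -p pics; ls
python3 - <<'E'
from cell import manip, eyes, ticket
import cv2, numpy as np
for n in ("top","side"):
    c=eyes.camera(n); cv2.imwrite(f"pics/{n}0.png",c["img"]); np.savez(f"{n}0.npz",**c)
    print(n,c["fx"],c["fy"],c["cx"],c["cy"],c["eye"],c["orientation"])
print(manip.read_state())
E
```

```text
pics
top 437.80878518871936 437.80878518871936 319.5440736460932 232.8881664837245 [ 189.20722147   -1.9524988  1068.90054971] [-2.91001649e+00 -1.70557541e-03 -1.52861887e+00]
side 483.5723239329395 483.5723239329395 318.1778261629482 247.58939352262547 [  471.73757621 -1006.11335789   776.89693441] [-2.18062541  0.00936473  0.05745469]
{'clock': 0.1, 'joints': array([-1.41056547e+00,  3.00409500e-01,  1.52148169e+00, -6.21754373e-05,
        1.32068487e+00, -6.66049883e-02]), 'qd': array([-0.00103685, -0.00228045, -0.00175723,  0.00059113,  0.00208154,
       -0.00057845]), 'effort': array([ 3.93171149e-04, -5.32645512e+01, -3.53283048e+01,  7.09201279e-02,
        2.35098257e-02, -4.34110621e-05]), 'eef_pos': array([ 123.63634694, -535.70046604,  204.96215853]), 'eef_rot': array([-3.14060742e+00, -5.35923960e-06,  2.26851265e-01]), 'wrist_force': array([0.6849405 , 0.25998499, 0.49851719]), 'moment': array([-0.02262146, -0.03576364,  0.02441335]), 'finger_force': 0.0, 'finger_gap': 93.67042137488006}
```

View pics/top0.png

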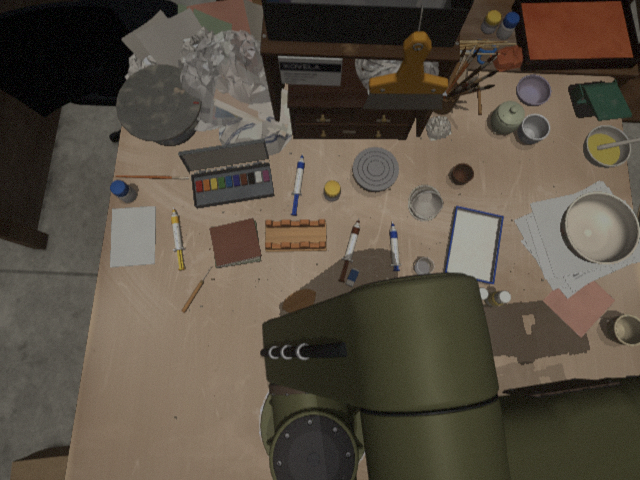

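View pics/side0.png

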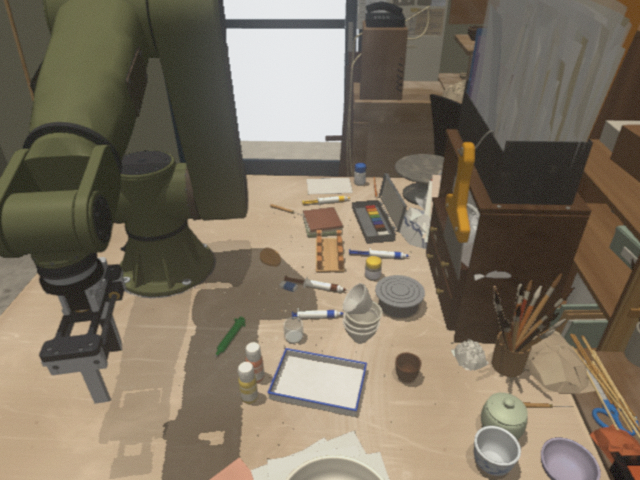

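The top view shows:
- yellow syringe at about (178,240)
- blue syringes at (298,185) and (394,247)
- brown syringe at (350,250)
- rest at (296,235) and tray at (474,245)
- turntable at (376,170)
- brown cup at (461,174)

The side view shows the green decoy at (230,335). There are two blue candidates, so I'll enlarge both to compare the plungers.

```bash
cat > h.py <<'E'
import numpy as np, cv2
from scipy.spatial.transform import Rotation as R
def rot(c): return R.from_euler('xyz',c["orientation"]).as_matrix()
def onplane(c,uv,z):
    uv=np.atleast_2d(np.array(uv,float)); d=np.c_[(uv[:,0]-c["cx"])/c["fx"],(uv[:,1]-c["cy"])/c["fy"],np.ones(len(uv))]@rot(c).T
    e=np.array(c["eye"]); return e+d*((z-e[2])/d[:,2])[:,None]
def cloud(c):
    z=c["z_map"]; v,u=np.mgrid[:480,:640]
    P=np.stack([(u-c["cx"])/c["fx"]*z,(v-c["cy"])/c["fy"]*z,z],-1)@rot(c).T+np.array(c["eye"])
    P[z==0]=np.nan; return P
def proj(c,p):
    q=(np.atleast_2d(p)-np.array(c["eye"]))@rot(c); return np.c_[q[:,0]/q[:,2]*c["fx"]+c["cx"],q[:,1]/q[:,2]*c["fy"]+c["cy"]]
E
python3 - <<'E'
import cv2,numpy as np
from h import *
t=dict(np.load("top0.npz")); s=dict(np.load("side0.npz"))
a=cv2.resize(t["img"][145:285,265:465],None,fx=4,fy=4,interpolation=cv2.INTER_CUBIC)
cv2.imwrite("pics/crop1.png",a)
for n,c,pts in (("top",t,[(178,240),(298,185),(350,250),(394,247),(296,235),(474,245),(376,170),(461,174)]),):
    P=cloud(c)
    for u,v in pts: print((u,v),P[v,u].round(1),onplane(c,(u,v),9).round(0))
E
```

```text
(178, 240) [404.1 353.   18.5] [[406. 356.   9.]]
(298, 185) [558.7  66.4  18.8] [[562.  67.   9.]]
(350, 250) [397.1 -69.5  18. ] [[399. -70.   9.]]
(394, 247) [ 408.4 -176.3   21.5] [[ 411. -178.    9.]]
(296, 235) [430.9  64.9  10. ] [[431.  65.   9.]]
(474, 245) [ 426.2 -378.9    1.2] [[ 425. -376.    9.]]
(376, 170) [ 596.  -126.7   47.7] [[ 611. -131.    9.]]
(461, 174) [ 612.6 -352.2    2.1] [[ 610. -350.    9.]]
```

View pics/crop1.png

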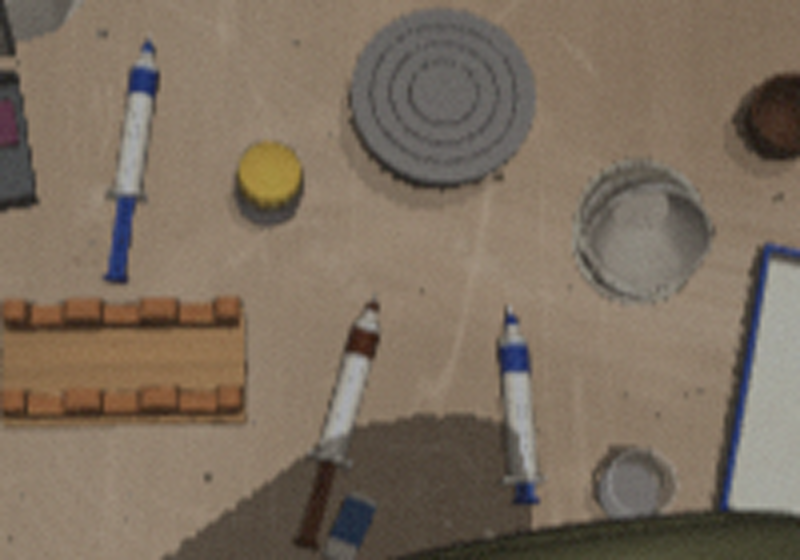

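The crop shows the left blue syringe at crop (130,160), top image (298,185), with a long drawn-out plunger, so it is the loaded one. The right blue at crop (518,410), top image (394,247), has its disc close behind the flange, so it is the spent one. Next I'll measure everything.

```bash
cat > meas.py <<'E'
from h import *
def syringe(c,box,h=9.):
    """box u0,v0,u1,v1. Foreground by colour distance from local table median, cast on the plane z=h."""
    u0,v0,u1,v1=box; im=cv2.GaussianBlur(c["img"],(3,3),0)[v0:v1,u0:u1]; lab=cv2.cvtColor(im,cv2.COLOR_BGR2LAB).astype(float)
    b=np.median(lab.reshape(-1,3),0); d=(lab-b); m=((np.hypot(d[...,1],d[...,2])>9)).astype(np.uint8)
    P=cloud(c)[v0:v1,u0:u1]; m|=(P[...,2]>6).astype(np.uint8)
    m=cv2.morphologyEx(m,cv2.MORPH_CLOSE,np.ones((3,3)))
    n,l,st,_=cv2.connectedComponentsWithStats(m); k=1+np.argmax(st[1:,4]); v,u=np.nonzero(l==k)
    return onplane(c,np.c_[u+u0,v+v0],h)[:,:2],im[v,u]
def prof(P):
    m=P.mean(0); w,V=np.linalg.eigh(np.cov(P.T)); a=V[:,1]; a=a*np.sign(a[0]); n=np.array([-a[1],a[0]])
    return m,a,(P-m)@a,(P-m)@n
E
python3 - <<'E'
from meas import *
for name in ("top","side"):
    c=dict(np.load(name+"0.npz"))
    B=dict(top=dict(yellow=(160,195,198,285),blue=(280,145,315,225),brown=(330,210,366,268),spent=(380,212,408,278)),
           side=dict(yellow=(296,190,352,210),blue=(342,244,412,264),brown=(284,270,348,296),spent=(286,304,346,324)))[name]
    for n,b in B.items():
        P,_=syringe(c,b); m,a,s,w=prof(P)
        print(name,n,len(P),m.round(1),a.round(3),"s",s.min().round(1),s.max().round(1))
        print("   ",[(int(x),int(np.ptp(w[abs(s-x)<2.5])),int(np.median(w[abs(s-x)<2.5]))) for x in np.arange(s.min(),s.max(),6) if (abs(s-x)<2.5).any()])
E
```

```text
top yellow 416 [409.9 358.9] [0.971 0.239] s -78.9 82.7
    [(-78, 14, 0), (-72, 12, 0), (-66, 12, 0), (-60, 12, 0), (-54, 10, 0), (-48, 12, 0), (-42, 12, 0), (-36, 10, 0), (-30, 12, 0), (-24, 25, 0), (-18, 15, 0), (-12, 15, 0), (-6, 17, 0), (0, 17, 0), (5, 15, 0), (11, 17, 0), (17, 17, 0), (23, 15, 0), (29, 17, 0), (35, 17, -1), (41, 15, 0), (47, 18, 0), (53, 17, 1), (59, 17, 0), (65, 12, 0), (71, 7, 0), (77, 5, 0)]
top blue 407 [563.7  68.4] [ 0.997 -0.081] s -82.3 86.8
    [(-82, 12, 0), (-76, 13, 0), (-70, 10, 0), (-64, 12, 0), (-58, 13, -1), (-52, 10, 0), (-46, 10, 0), (-40, 12, 0), (-34, 13, 0), (-28, 15, 1), (-22, 25, 0), (-16, 15, 0), (-10, 15, 0), (-4, 15, 0), (1, 17, 1), (7, 15, 0), (13, 15, 0), (19, 17, -1), (25, 16, 0), (31, 16, 0), (37, 15, 1), (43, 15, 0), (49, 18, -2), (55, 18, -1), (61, 18, 0), (67, 15, 1), (73, 8, 0), (79, 7, 0), (85, 0, 0)]
top brown 334 [415.7 -72.8] [ 0.972 -0.234] s -62.5 67.4
    [(-62, 7, 1), (-56, 8, 0), (-50, 10, 0), (-44, 17, 0), (-38, 25, 0), (-32, 16, 0), (-26, 17, 0), (-20, 16, 0), (-14, 15, 0), (-8, 17, 0), (-2, 16, 0), (3, 17, 0), (9, 1
[... 1533 characters left out ...]
(-35, 44, -6), (-29, 36, 6), (-23, 8, 9), (-17, 16, 6), (-11, 36, 7), (-5, 24, 8), (0, 20, 6), (6, 24, 5), (12, 20, 4), (18, 24, 3), (24, 23, 4), (30, 23, 1), (36, 24, 2), (42, 23, 0), (48, 23, 0), (54, 23, -1), (60, 23, -2), (66, 23, -1), (72, 24, -4), (78, 15, -3), (84, 7, -6), (90, 7, -5)]
side spent 526 [ 410.4 -180.6] [0.981 0.193] s -69.3 74.7
    [(-69, 13, -12), (-63, 16, -9), (-57, 33, -8), (-51, 40, 0), (-45, 37, -3), (-39, 50, -1), (-33, 40, 0), (-27, 20, 7), (-21, 20, 6), (-15, 21, 5), (-9, 20, 4), (-3, 24, 5), (2, 24, 4), (8, 20, 4), (14, 24, 2), (20, 24, 2), (26, 24, 0), (32, 24, 0), (38, 27, 0), (44, 24, 0), (50, 20, -1), (56, 37, -5), (62, 37, -18), (68, 44, 6), (74, 10, 23)]
```

Run:
```python
from meas import *
for name in ("top","side"):
    c=dict(np.load(name+"0.npz")); P=cloud(c); X,Y,Z=P[...,0],P[...,1],P[...,2]
    def fit(tag,m):
        m=cv2.morphologyEx(m.astype(np.uint8),cv2.MORPH_OPEN,np.ones((2,2)))
        q=P[m>0]; r=cv2.minAreaRect(q[:,:2].astype(np.float32)); print(name,tag,len(q),"z",np.percentile(q[:,2],[5,50,95]).round(1),"rect",np.round(r[0],1),np.round(r[1],1),round(r[2],2))
    rest=(X>380)&(X<500)&(Y>-30)&(Y<160)
    fit("rest tops",rest&(Z>33)&(Z<45)); fit("rest all",rest&(Z>5)&(Z<45)&(Y<155)&(Y>-20))
    tr=(X>330)&(X<530)&(Y>-470)&(Y<-290); 
    if name=="top": tr&=(X>345)
    fit("tray rim",tr&(Z>12)&(Z<30))
    fit("head",(X>520)&(X<690)&(Y>-210)&(Y<-60)&(Z>40)&(Z<54))
    cu=(X>560)&(X<660)&(Y>-400)&(Y<-300); fit("cup rim",cu&(Z>36)&(Z<52)); fit("cup all",cu&(Z>8)&(Z<52))
    # ellipse of turntable/cup via colour in plane
    def circ(tag,box,h,mask):
        u0,v0,u1,v1=box; mm=mask(c["img"][v0:v1,u0:u1]).astype(np.uint8); mm=cv2.morphologyEx(mm,cv2.MORPH_OPEN,np.ones((3,3)))
        k=max(cv2.findContours(mm,cv2.RETR_EXTERNAL,cv2.CHAIN_APPROX_NONE)[0],key=cv2.contourArea)[:,0]+[u0,v0]
        q=onplane(c,k,h)[:,:2].astype(np.float32); print(name,tag,"enclosing",cv2.minEnclosingCircle(q),"ell",cv2.fitEllipse(q))
    sat=lambda im:cv2.cvtColor(im,cv2.COLOR_BGR2HSV)[...,1]
    circ("head",dict(top=(340,138,410,200),side=(368,270,434,322))[name],46,lambda im:sat(im)<40)
    circ("cup",dict(top=(442,156,482,192),side=(388,346,428,386))[name],43,lambda im:cv2.cvtColor(im,cv2.COLOR_BGR2GRAY)<75)
    for u,v in ([(474,215),(474,245),(474,270)] if name=="top" else [(320,380)]): print(P[v,u].round(1))
```

```text
top rest tops 373 z [nan nan nan] rect [428.5  73.9] [ 76.2 169.6] 7.47
top rest all 1882 z [nan nan nan] rect [404.6  80. ] [126.8 139.6] 39.52
top tray rim 472 z [nan nan nan] rect [ 409.6 -262.9] [ 83.4 424.5] 35.99
top head 1599 z [nan nan nan] rect [nan nan] [0. 0.] 0.0
top cup rim 111 z [nan nan nan] rect [ 610.7 -348.7] [37.2 73.1] 45.74
top cup all 316 z [nan nan nan] rect [ 600.2 -357.5] [29.3 74.9] 25.06
top head enclosing ((599.7418823242188, -125.41111755371094), 58.84894561767578) ell ((600.4448852539062, -124.9009780883789), (112.06394958496094, 114.84422302246094), 72.3016128540039)
top cup enclosing ((597.4339599609375, -338.0814208984375), 32.149017333984375) ell ((596.6453247070312, -338.60894775390625), (50.38718795776367, 63.788307189941406), 31.156478881835938)
[ 503.7 -381.5    2.2]
[ 426.2 -378.9    1.2]
[ 362.5 -374.6    6.4]
side rest tops 209 z [ 6.1 36.  41.6] rect [436.8  83.5] [ 70.3 182.4] 3.32
side rest all 1026 z [nan nan nan] rect [446.   82.3] [106.9 181.7] 7.46
side tray rim 986 z [nan nan nan] rect [ 430.7 -364.3] [137.7 169.2] 79.09
side head 1285 z [nan nan nan] rect [ 633.  -121.1] [149.4  76.2] 41.54
side cup rim 202 z [nan nan nan] rect [ 621.6 -339.7] [82.3 31.8] 44.67
side cup all 578 z [nan nan nan] rect [ 621.8 -340. ] [82.3 32.5] 44.67
side head enclosing ((605.3351440429688, -132.7973175048828), 63.500064849853516) ell ((604.2484741210938, -130.34051513671875), (111.8556900024414, 121.0063247680664), 175.36407470703125)
side cup enclosing ((603.87646484375, -343.640869140625), 22.397218704223633) ell ((604.2666015625, -340.8246154785156), (34.710670471191406, 43.38452911376953), 89.27700805664062)
[ 431.2 -364.1    3.3]
```

```bash
cat > masks.py <<'E'
from meas import *
def big(m,box):
    u0,v0,u1,v1=box; z=np.zeros(m.shape,np.uint8); z[v0:v1,u0:u1]=m[v0:v1,u0:u1]
    return max(cv2.findContours(z,cv2.RETR_EXTERNAL,cv2.CHAIN_APPROX_NONE)[0],key=cv2.contourArea)[:,0]
def rect(c,m,box,h):
    q=onplane(c,big(m,box),h)[:,:2].astype(np.float32); r=cv2.minAreaRect(q); return np.round(r[0],1),np.round(r[1],1),round(r[2],1)
def ell(c,m,box,h):
    q=onplane(c,cv2.convexHull(big(m,box))[:,0],h)[:,:2].astype(np.float32); e=cv2.fitEllipse(q); return np.round(e[0],1),np.round(e[1],1),round(e[2])
E
python3 - <<'E'
from masks import *
out=[]
for name in ("top","side"):
    c=dict(np.load(name+"0.npz")); hsv=cv2.cvtColor(c["img"],cv2.COLOR_BGR2HSV); H,S,V=[hsv[...,i].astype(int) for i in range(3)]
    T=name=="top"
    blue=(H>100)&(H<130)&(S>90); orange=(H<16)&(S>125)&(V>70); brown=(S>70)&(V<75)&((H<18)|(H>165)); grey=(S<45)
    print(name,"tray",rect(c,blue,(440,200,510,285) if T else (262,342,372,414),22))
    print(name,"rest",rect(c,orange,(258,212,332,256) if T else (308,226,352,276),39.5))
    print(name,"head",ell(c,grey,(340,138,410,200) if T else (368,270,434,322),46))
    print(name,"cup",ell(c,brown,(442,156,482,192) if T else (388,346,428,386),43))
    d=c["img"].copy()
    for m,col in ((blue,(255,0,255)),(orange,(0,255,0)),(brown,(0,255,255)),(grey,(255,255,0))):
        cs,_=cv2.findContours(m.astype(np.uint8),cv2.RETR_EXTERNAL,cv2.CHAIN_APPROX_NONE)
    u0,v0,u1,v1=(250,130,520,290) if T else (270,220,450,420)
    a=d[v0:v1,u0:u1]; out.append(cv2.resize(a,None,fx=290/a.shape[0]*(1 if T else 1),fy=290/a.shape[0],interpolation=cv2.INTER_CUBIC))
    k=c["img"]; print([hsv[v,u].tolist() for u,v in ([(461,174),(450,180),(268,224)] if T else [(407,360),(407,375),(322,240)])])
cv2.imwrite("pics/c2.png",np.hstack(out)); print(np.hstack(out).shape)
E
```

```text
top tray (array([ 424.1, -372.1]), array([118.8, 172.5]), 79.2)
top rest (array([399.,  64.]), array([ 19.3, 144.1]), 3.9)
top head (array([ 600.3, -124.9]), array([114.2, 117.7]), 76)
top cup (array([ 596.1, -338.2]), array([50.2, 65.5]), 32)
[[11, 137, 69], [13, 72, 99], [13, 161, 103]]
side tray (array([ 419.5, -424.8]), array([ 27.6, 172.4]), 85.0)
side rest (array([406.8,  41. ]), array([10.6, 27.7]), 3.4)
side head (array([ 588.2, -154.3]), array([124.9, 187.3]), 149)Traceback (most recent call last):
  File "<stdin>", line 10, in <module>
  File "masks.py", line 8, in ell
    q=onplane(c,cv2.convexHull(big(m,box))[:,0],h)[:,:2].astype(np.float32); e=cv2.fitEllipse(q); return np.round(e[0],1),np.round(e[1],1),round(e[2])
                                                                               ~~~~~~~~~~~~~~^^^
cv2.error: OpenCV(4.12.0) /io/opencv/modules/imgproc/src/shapedescr.cpp:361: error: (-201:Incorrect size of input array) There should be at least 5 points to fit the ellipse in function 'fitEllipseNoDirect'
```

Run:
```python
from masks import *
out=[]
for name in ("top","side"):
    c=dict(np.load(name+"0.npz")); hsv=cv2.cvtColor(c["img"],cv2.COLOR_BGR2HSV); H,S,V=[hsv[...,i].astype(int) for i in range(3)]
    T=name=="top"; P=cloud(c)
    blue=(H>100)&(H<130)&(S>70)
    u0,v0,u1,v1=(440,200,510,285) if T else (262,342,372,414)
    v,u=np.nonzero(blue[v0:v1,u0:u1]); r=cv2.minAreaRect(onplane(c,np.c_[u+u0,v+v0],22)[:,:2].astype(np.float32)); print(name,"tray",r)
    u0,v0,u1,v1=(258,212,332,256) if T else (308,226,352,276)
    m=(P[v0:v1,u0:u1,2]>31)&(P[v0:v1,u0:u1,2]<46)&(S[v0:v1,u0:u1]>100); v,u=np.nonzero(m); q=onplane(c,np.c_[u+u0,v+v0],39.5)[:,:2].astype(np.float32)
    print(name,"rest tops",len(q),cv2.minAreaRect(q)); 
    for lo,hi in ((380,430),(430,490)):
        k=q[(q[:,0]>lo)&(q[:,0]<hi)]; l=cv2.fitLine(k,cv2.DIST_HUBER,0,.01,.01).ravel(); print("  rail",l.round(3),np.ptp(k[:,1]),k[:,1].min(),k[:,1].max())
    # tall things near the far workplaces
    for n,(x,y) in dict(tt=(600,-127),cup=(603,-342),blue=(584,67)).items():
        near=(abs(P[...,1]-y)<100)&(P[...,0]>x-60)&(P[...,0]<x+90)&(P[...,2]>70)&(P[...,2]<420); 
        print(name,n,near.sum(), (P[near].min(0).round(),P[near].max(0).round()) if near.any() else "")
    u0,v0,u1,v1=(250,130,520,290) if T else (270,220,450,420)
    a=c["img"][v0:v1,u0:u1]; out.append(cv2.resize(a,None,fx=290/a.shape[0],fy=290/a.shape[0],interpolation=cv2.INTER_CUBIC))
cv2.imwrite("pics/c2.png",np.hstack(out))
```

```text
top tray ((424.2778015136719, -371.9985046386719), (119.00918579101562, 173.95274353027344), 79.23685455322266)
top rest tops 376 ((420.55029296875, 74.18831634521484), (85.74078369140625, 160.99472045898438), 4.588008403778076)
  rail [ 7.70000e-02 -9.97000e-01  4.01534e+02  6.83440e+01] 161.2687 -7.910299 153.35841
  rail [ 5.10000e-02 -9.99000e-01  4.58221e+02  3.69360e+01] 143.48856 -3.243581 140.24498
top tt 1917 (array([ 540., -227.,   71.]), array([690., -82., 420.]))
top cup 32 (array([ 543., -264.,   71.]), array([ 692., -242.,  192.]))
top blue 113 (array([622., 143.,  70.]), array([669., 167., 119.]))
side tray ((428.4466857910156, -372.8435974121094), (118.42627716064453, 173.05747985839844), 79.24899291992188)
side rest tops 267 ((431.2525939941406, 71.05957794189453), (82.52173614501953, 181.57366943359375), 10.018564224243164)
  rail [ 5.50000e-02 -9.98000e-01  4.05159e+02  6.69340e+01] 172.64168 -17.051085 155.59059
  rail [ 7.5000e-02 -9.9700e-01  4.6111e+02  5.8254e+01] 171.09332 -14.532484 156.56084
side tt 764 (array([ 541., -227.,   70.]), array([690., -86., 420.]))
side cup 24 (array([ 543., -266.,   71.]), array([ 554., -245.,   81.]))
side blue 70 (array([625., 142.,  70.]), array([641., 167., 118.]))
```

View pics/c2.png

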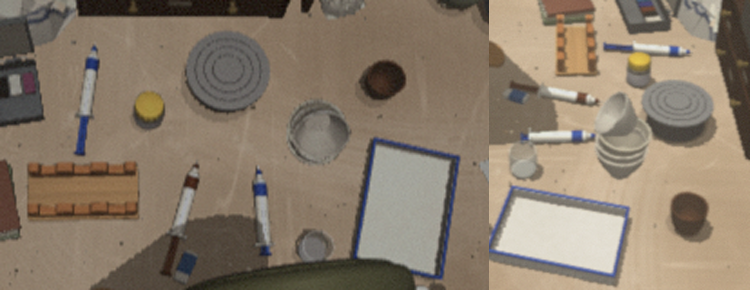

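Run:
```python
from masks import *
for name in ("top","side"):
    c=dict(np.load(name+"0.npz")); P=cloud(c); off=-2 if name=="top" else 2
    k=(P[...,2]>95)&(P[...,2]<400)&(P[...,1]>-230)&(P[...,1]<-30)&(P[...,0]>450); x=P[...,0][k]
    print(name,"tall x percentiles",np.percentile(x,[0,1,5,20]).round(), [ (int(a),int(np.nanmin(P[...,0][k&(abs(P[...,1]-a)<10)]))) for a in range(-220,-30,20) if (k&(abs(P[...,1]-a)<10)).any()])
    V=cv2.cvtColor(c["img"],cv2.COLOR_BGR2LAB).astype(np.float32)
    yaw=.062; ex=np.array([np.cos(yaw),np.sin(yaw)]); ey=np.array([-ex[1],ex[0]]); C=np.array([431+off,65.])
    t=np.arange(-96,97,3.); img=np.zeros((len(t),))
    for dx in (-28,28):
        pts=C+ex*dx+t[:,None]*ey; uv=proj(c,np.c_[pts,np.full(len(t),39.5)]).astype(np.float32)
        r=cv2.remap(V,uv[:,0:1].copy(),uv[:,1:2].copy(),cv2.INTER_LINEAR)[:,0]
        print(name,dx,"L:"," ".join(f"{int(a)}:{int(l[0])}/{int(l[1])-128}" for a,l in zip(t,r)))
    # fine flange location
```

```text
top tall x percentiles [477. 681. 684. 692.] [(-220, 477), (-200, 477), (-180, 682), (-160, 682), (-140, 682), (-120, 682), (-100, 682), (-80, 683), (-60, 693), (-40, 692)]
top -28 L: -96:134/3 -93:137/3 -90:136/3 -87:135/3 -84:137/3 -81:139/3 -78:140/3 -75:124/3 -72:85/5 -69:93/13 -66:111/14 -63:108/14 -60:102/14 -57:88/12 -54:103/14 -51:104/14 -48:102/13 -45:103/16 -42:107/14 -39:107/14 -36:105/14 -33:79/11 -30:102/14 -27:107/14 -24:106/14 -21:107/14 -18:105/14 -15:103/14 -12:92/12 -9:82/10 -6:108/13 -3:109/14 0:109/14 3:110/13 6:109/14 9:109/14 12:81/11 15:91/12 18:107/14 21:107/14 24:105/14 27:104/14 30:106/14 33:101/13 36:92/12 39:110/12 42:109/14 45:108/15 48:105/15 51:107/15 54:108/14 57:86/12 60:84/10 63:107/15 66:109/15 69:105/14 72:95/12 75:130/4 78:141/2 81:134/3 84:136/2 87:106/3 90:76/9 93:69/10 96:70/11
top 28 L: -96:135/3 -93:136/3 -90:135/3 -87:137/3 -84:138/3 -81:136/3 -78:136/4 -75:131/4 -72:100/4 -69:94/12 -66:109/15 -63:109/15 -60:104/13 -57:84/12 -54:92/11 -51:105/13 -48:112/12 -45:108/13 -42:107/13 -39:110/12 -36:106/12 -33:75/10 -30:100/14 -27:105/14 -24:105/14
[... 1159 characters left out ...]
106/10 84:114/12 87:118/13 90:118/13 93:118/13 96:119/13
side 28 L: -96:90/6 -93:89/7 -90:92/6 -87:93/6 -84:93/7 -81:92/7 -78:100/7 -75:112/10 -72:128/12 -69:143/16 -66:148/16 -63:149/16 -60:145/16 -57:135/14 -54:124/11 -51:112/9 -48:102/8 -45:94/7 -42:91/8 -39:102/9 -36:117/11 -33:134/15 -30:146/16 -27:152/16 -24:152/16 -21:149/16 -18:147/16 -15:149/16 -12:141/15 -9:129/14 -6:112/11 -3:102/8 0:96/6 3:95/6 6:100/8 9:114/11 12:129/13 15:142/15 18:147/16 21:150/17 24:151/17 27:149/16 30:147/16 33:144/16 36:138/15 39:129/13 42:112/10 45:100/8 48:96/8 51:100/9 54:109/10 57:126/13 60:140/15 63:150/16 66:150/15 69:144/13 72:130/8 75:115/4 78:105/2 81:97/2 84:90/5 87:88/7 90:89/8 93:98/11 96:108/13
```

```bash
cat > go.py <<'E'
import sys,numpy as np
from cell import manip
from scipy.spatial.transform import Rotation as R
def go(x,y,z,yaw=None,s=None):
    s=s or manip.read_state(); p=s["eef_pos"]; y0=s["eef_rot"][2]
    d=np.array([x,y,z])-p; t=R.from_euler('xyz',s["eef_rot"]).as_matrix().T@d
    print("now",p.round(1),"yaw",round(y0,3),"| shift tool",(t/1000).round(4),"len",np.linalg.norm(t).round(),"| roll",None if yaw is None else round(y0-yaw,3),"| gap",round(s["finger_gap"],1),"F",s["wrist_force"].round(1),"ff",round(s["finger_force"],1),"j6",round(s["joints"][5],2),"t",s["clock"])
if __name__=="__main__": a=[float(v) for v in sys.argv[1:]]; go(*a)
E
python3 go.py 415 -179 90 0.076
python3 - <<'E'
from masks import *
for n in("top","side"):
    P=cloud(dict(np.load(n+"0.npz"))); k=(P[...,0]>460)&(P[...,0]<600)&(P[...,1]>-300)&(P[...,1]<-185)&(P[...,2]>60)&(P[...,2]<300); q=P[k]; print(n,len(q),np.percentile(q,[1,50,99],axis=0).round())
E
```

```text
now [ 123.6 -535.7  205. ] yaw 0.227 | shift tool [ 0.3641 -0.2819  0.1152] len 475.0 | roll 0.151 | gap 93.7 F [0.7 0.3 0.5] ff 0.0 j6 -0.07 t 0.1
top 914 [[ 472. -270.   62.]
 [ 505. -239.   88.]
 [ 550. -202.  138.]]
side 1099 [[ 476. -277.   61.]
 [ 509. -246.   89.]
 [ 553. -201.  137.]]
```

Request:
arm_command(
  plan=[
    [0.06, 0.0364, -0.0282, 0, 0],
    [0.06, 0.0364, -0.0282, 0, 0],
    [0.06, 0.0364, -0.0282, 0, 0],
    [0.06, 0.0364, -0.0282, 0, 0],
    [0.06, 0.0364, -0.0282, 0, 0],
    [0.06, 0.0364, -0.0282, 0, 0],
    [0.06, 0.0364, -0.0282, 0, 0],
    [0.06, 0.0364, -0.0282, 0, 0],
    [0.06, 0.0364, -0.0282, 0, 0],
    [0.06, 0.0364, -0.0282, 0, 0],
    [0.06, 0, 0, 0.03, 0.15],
    [0.06, 0, 0, 0.04, 0],
    [0.06, 0, 0, 0, 0],
    [0.06, 0, 0, 0, 0],
  ],
  newtons=10,
)

```text
clock: 1.85
eef_pos: [415.4, -179.6, 136.8]
eef_rot: [3.141, -0.001, 0.077]
wrist_force: [0.7, 0.8, -0.1]
finger_gap: 49.9
finger_force: 0.0
```

```bash
python3 go.py 415 -179 3 0.076;python3 - <<'E'
from cell import eyes
import cv2
a=eyes.camera("top")["img"][190:320,330:460]; b=eyes.camera("side")["img"][220:380,230:390]
cv2.imwrite("pics/p3.png",cv2.hconcat([cv2.resize(a,(390,390),interpolation=cv2.INTER_CUBIC),cv2.resize(b,(390,390),interpolation=cv2.INTER_CUBIC)]))
E
```

```text
now [ 415.4 -179.6  136.8] yaw 0.077 | shift tool [-0.0005 -0.0007  0.1338] len 134.0 | roll 0.001 | gap 49.9 F [ 0.7  0.8 -0.1] ff 0.0 j6 1.0 t 1.85
```

View pics/p3.png

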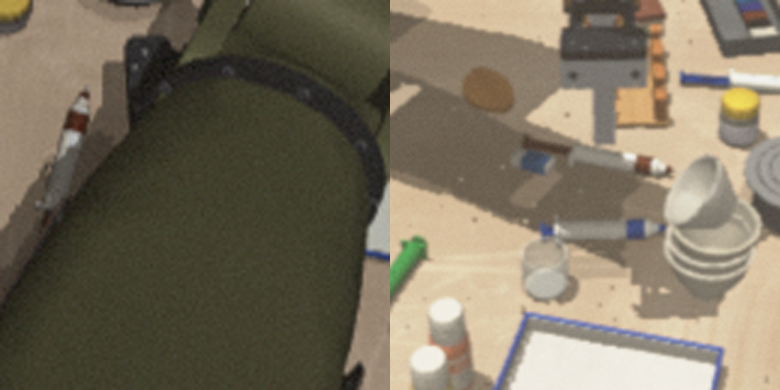

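The arm hides the top view. In the side view the open fingers are above the spent blue syringe at crop (600,230), and both sides look clear. I'll descend and grip.

Request:
arm_command(
  plan=[
    [0.06, 0, 0, 0.04, 0],
    [0.06, 0, 0, 0.04, 0],
    [0.06, 0, 0, 0.03, 0],
    [0.06, 0, 0, 0.015, 0],
    [0.06, 0, 0, 0.008, 0],
    [0.06, 0, 0, 0, 0],
    [-1, 0, 0, 0, 0],
    [-1, 0, 0, 0, 0],
    [-1, 0, 0, 0, 0],
    [-1, 0, 0, 0, 0],
    [-1, 0, 0, 0, 0],
    [-1, 0, 0, 0, 0],
    [-1, 0, 0, -0.02, 0],
    [-1, 0, 0, -0.04, 0],
    [-1, 0, 0, -0.04, 0],
    [-1, 0, 0, 0, 0],
  ],
  newtons=12,
)

```text
clock: 3.95
eef_pos: [416.1, -179.9, 104.7]
eef_rot: [3.139, -0.004, 0.077]
wrist_force: [0.3, -0.4, -2.2]
finger_gap: 17.3
finger_force: 12.0
```

```bash
python3 go.py 422 -371 180 -0.188
```

```text
now [ 416.1 -179.9  104.7] yaw 0.077 | shift tool [-0.0085  0.1912 -0.0748] len 205.0 | roll 0.265 | gap 17.3 F [ 0.3 -0.4 -2.2] ff 12.0 j6 1.01 t 3.95
```

Request:
arm_command(
  plan=[
    [-1, 0, 0, -0.038, 0],
    [-1, 0, 0, -0.038, 0],
    [-1, -0.0017, 0.0382, 0, 0],
    [-1, -0.0017, 0.0382, 0, 0],
    [-1, -0.0017, 0.0382, 0, 0],
    [-1, -0.0017, 0.0382, 0, 0],
    [-1, -0.0017, 0.0382, 0, 0],
    [-1, 0, 0, 0, 0.133],
    [-1, 0, 0, 0, 0.132],
    [-1, 0, 0, 0.04, 0],
    [-1, 0, 0, 0.04, 0],
    [-1, 0, 0, 0.04, 0],
    [-1, 0, 0, 0, 0],
    [-1, 0, 0, 0, 0],
  ],
)

```text
clock: 5.7
eef_pos: [421.5, -370.8, 59.4]
eef_rot: [3.141, -0.001, -0.188]
wrist_force: [1.3, -0.4, -0.2]
finger_gap: 17.2
finger_force: 12.0
```

```bash
python3 go.py 422 -371 9 -0.188
python3 - <<'E'
from cell import eyes
import cv2
b=eyes.camera("side")["img"][300:440,230:410]
cv2.imwrite("pics/p4.png",cv2.resize(b,(540,420),interpolation=cv2.INTER_CUBIC))
E
```

```text
now [ 421.5 -370.8   59.4] yaw -0.188 | shift tool [0.0005 0.0001 0.0504] len 50.0 | roll -0.0 | gap 17.2 F [ 1.3 -0.4 -0.2] ff 12.0 j6 0.97 t 5.7
```

View pics/p4.png

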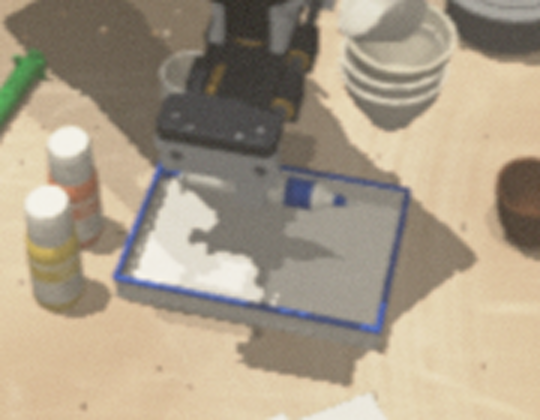

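The syringe is level, held over the tray with its nozzle at crop (330,195), and the fingers are inside the rim. I'll lower and release.

Request:
arm_command(
  plan=[
    [-1, 0, 0, 0.03, 0],
    [-1, 0, 0, 0.015, 0],
    [-1, 0, 0, 0.006, 0],
    [-1, 0, 0, 0, 0],
    [-1, 0, 0, 0, 0],
    [-0.4, 0, 0, 0, 0],
    [-0.2, 0, 0, 0, 0],
    [-0.2, 0, 0, 0, 0],
    [-0.2, 0, 0, 0, 0],
    [-0.2, 0, 0, -0.02, 0],
    [-0.2, 0, 0, -0.05, 0],
    [-0.2, 0, 0, -0.05, 0],
    [-0.2, 0, 0, -0.05, 0],
    [-0.2, 0, 0, 0, 0],
  ],
)

```text
clock: 7.5
eef_pos: [422.2, -371.4, 181.3]
eef_rot: [3.138, -0.006, -0.188]
wrist_force: [0.3, 0.2, -1.4]
finger_gap: 37.3
finger_force: 0.0
```

```bash
python3 go.py 421.6 -73.7 180 -0.236
```

```text
now [ 422.2 -371.4  181.3] yaw -0.188 | shift tool [-5.620e-02 -2.923e-01 -1.000e-04] len 298.0 | roll 0.048 | gap 37.3 F [ 0.3  0.2 -1.4] ff 0.0 j6 0.97 t 7.5
```

Request:
arm_command(
  plan=[
    [0.06, -0.007, -0.0365, 0, 0],
    [0.06, -0.007, -0.0365, 0, 0],
    [0.06, -0.007, -0.0365, 0, 0],
    [0.06, -0.007, -0.0365, 0, 0],
    [0.06, -0.007, -0.0365, 0, 0],
    [0.06, -0.007, -0.0365, 0, 0],
    [0.06, -0.007, -0.0365, 0, 0],
    [0.06, -0.007, -0.0365, 0, 0],
    [0.06, 0, 0, 0.04, 0.048],
    [0.06, 0, 0, 0.04, 0],
    [0.06, 0, 0, 0.02, 0],
    [0.06, 0, 0, 0, 0],
    [0.06, 0, 0, 0, 0],
  ],
)

```text
clock: 9.12
eef_pos: [420.9, -73.1, 77.9]
eef_rot: [3.142, -0.0, -0.236]
wrist_force: [0.2, -0.7, -0.1]
finger_gap: 50.2
finger_force: 0.0
```

```bash
python3 go.py 421.6 -73.7 4 -0.236
python3 - <<'E'
from cell import eyes
import cv2
i=eyes.camera("side")["img"]
a=cv2.resize(i[220:320,260:385],(500,400),interpolation=cv2.INTER_CUBIC); b=cv2.resize(i[335:425,255:385],(300,208),interpolation=cv2.INTER_CUBIC)
cv2.imwrite("pics/p5.png",cv2.hconcat([a,cv2.copyMakeBorder(b,0,192,0,0,cv2.BORDER_CONSTANT)]))
E
```

```text
now [420.9 -73.1  77.9] yaw -0.236 | shift tool [0.0008 0.0004 0.0739] len 74.0 | roll -0.0 | gap 50.2 F [ 0.2 -0.7 -0.1] ff 0.0 j6 1.55 t 9.125
```

View pics/p5.png

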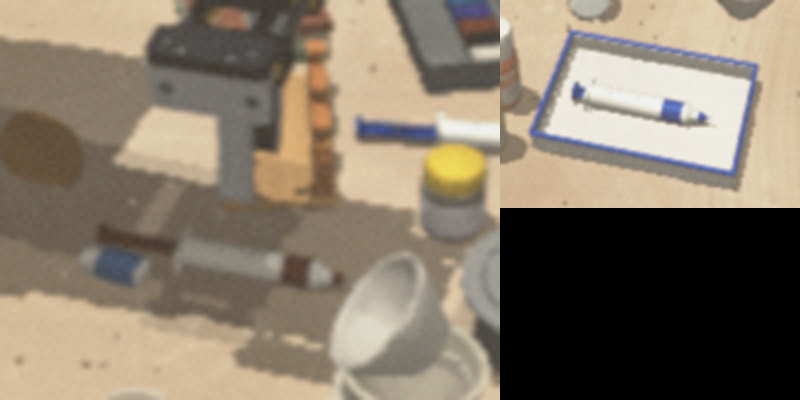

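The spent syringe lies flat in the tray at crop (640,105). The fingers are over the middle of the brown barrel at crop (243,261), so I'll grip it.

Request:
arm_command(
  plan=[
    [0.06, 0, 0, 0.04, 0],
    [0.06, 0, 0, 0.022, 0],
    [0.06, 0, 0, 0.012, 0],
    [0.06, 0, 0, 0, 0],
    [-1, 0, 0, 0, 0],
    [-1, 0, 0, 0, 0],
    [-1, 0, 0, 0, 0],
    [-1, 0, 0, 0, 0],
    [-1, 0, 0, 0, 0],
    [-1, 0, 0, 0, 0],
    [-1, 0, 0, -0.02, 0],
    [-1, 0, 0, -0.04, 0],
    [-1, 0, 0, -0.04, 0],
    [-1, 0, 0, 0, 0],
    [-1, 0, 0, 0, 0],
  ],
)

```text
clock: 11.05
eef_pos: [420.3, -72.9, 102.7]
eef_rot: [-3.142, 0.001, -0.236]
wrist_force: [-0.4, -0.3, -0.9]
finger_gap: 17.9
finger_force: 12.0
```

Run:
```python
import numpy as np
from go import go
from masks import *
from cell import eyes,manip
yaw=.062; ex=np.array([np.cos(yaw),np.sin(yaw)]); ey=np.array([-ex[1],ex[0]]); C=np.array([431,65.7])
for k in (46,0,-46): print(k,(C+k*ey).round(1))
p=C-46*ey; s=manip.read_state(); go(*p,104,yaw,s)
# where along the held barrel: flange/tip seen in side view at barrel height
c=eyes.camera("side"); np.savez("side1.npz",**c); z=s["eef_pos"][2]+5
b=s["eef_pos"][:2]; a=np.array([np.cos(s["eef_rot"][2]),np.sin(s["eef_rot"][2])])
print(proj(c,np.r_[b,z]).round(),proj(c,np.r_[b+67*a,z]).round(),proj(c,np.r_[b-44*a,z]).round())
u,v=proj(c,np.r_[b,z])[0].astype(int); im=c["img"][v-50:v+50,u-70:u+70].copy()
for q in (67,-44):
    w=proj(c,np.r_[b+q*a,z])[0]-[u-70,v-50]; cv2.circle(im,(int(w[0].round()),int(w[1].round())),1,(0,255,0),-1)
cv2.imwrite("pics/p6.png",cv2.resize(im,None,fx=5,fy=5,interpolation=cv2.INTER_NEAREST))
```

```text
46 [428.1 111.6]
0 [431.   65.7]
-46 [433.9  19.8]
now [420.3 -72.9 102.7] yaw -0.236 | shift tool [-0.0085 -0.0933 -0.0013] len 94.0 | roll -0.298 | gap 17.9 F [-0.4 -0.3 -0.9] ff 12.0 j6 1.55 t 11.05
[[322. 253.]] [[349. 258.]] [[304. 250.]]
```

View pics/p6.png

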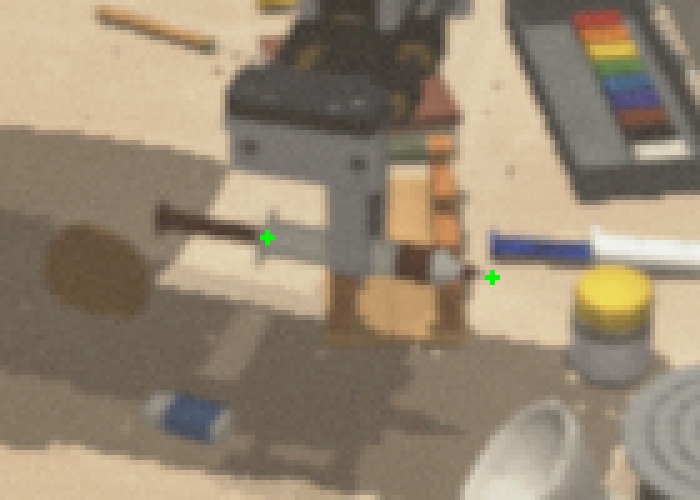

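Request:
arm_command(
  plan=[
    [-1, -0.0025, -0.0312, 0, 0],
    [-1, -0.0025, -0.0312, 0, 0],
    [-1, -0.0025, -0.0312, 0, 0],
    [-1, 0, 0, 0, -0.149],
    [-1, 0, 0, 0, -0.149],
    [-1, 0, 0, 0.03, 0],
    [-1, 0, 0, 0.012, 0],
    [-1, 0, 0, 0, 0],
    [-1, 0, 0, 0, 0],
  ],
)

```text
clock: 12.22
eef_pos: [435.7, 19.7, 61.9]
eef_rot: [3.142, -0.001, 0.062]
wrist_force: [0.2, -1.4, 0.5]
finger_gap: 17.6
finger_force: 12.0
```

```bash
cat > chk.py <<'E'
# slot k: draw predicted held barrel and look from both cameras
import sys
from go import go
from masks import *
from cell import eyes,manip
k=float(sys.argv[1]); out=sys.argv[2]
yaw=.062; ex=np.array([np.cos(yaw),np.sin(yaw)]); ey=np.array([-ex[1],ex[0]]); C=np.array([430.5,65.7]); p=C+k*ey+ex*float(sys.argv[3]) 
s=manip.read_state(); go(*p,31,yaw,s); ims=[]
for n,(u0,v0,w,h) in dict(top=(240,190,120,90),side=(285,205,120,90)).items():
    c=eyes.camera(n); np.savez(n+"1.npz",**c); ims.append(cv2.resize(c["img"][v0:v0+h,u0:u0+w],(400,300) if n=="top" else (400,300),interpolation=cv2.INTER_CUBIC))
cv2.imwrite(out,cv2.hconcat(ims))
E
python3 chk.py -46 pics/p7.png 1.5
```

```text
now [435.7  19.7  61.9] yaw 0.062 | shift tool [-0.0008 -0.0003  0.0309] len 31.0 | roll -0.0 | gap 17.6 F [ 0.2 -1.4  0.5] ff 12.0 j6 1.47 t 12.225
```

View pics/p7.png

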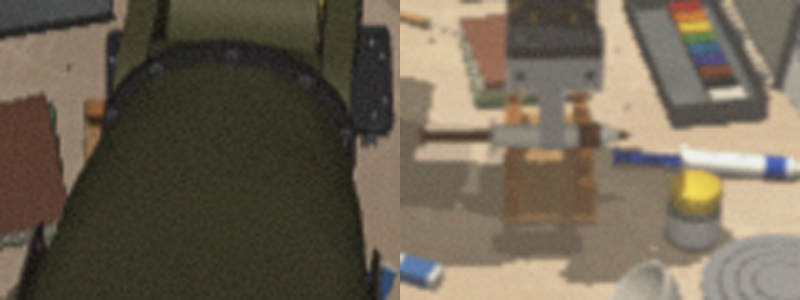

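The top view is hidden. In the side view the brown syringe is level over the rest at crop (560,135). I'll lower it gently and check the force.

Request:
arm_command(
  plan=[
    [-1, -0.0005, 0, 0.012, 0],
    [-1, 0, 0, 0.009, 0],
    [-1, 0, 0, 0.005, 0],
    [-1, 0, 0, 0.004, 0],
    [-1, 0, 0, 0.001, 0],
    [-1, 0, 0, 0, 0],
    [-1, 0, 0, 0, 0],
  ],
)

```text
clock: 13.2
eef_pos: [434.8, 20.4, 30.4]
eef_rot: [-3.14, 0.0, 0.062]
wrist_force: [-1.1, 7.2, 0.8]
finger_gap: 17.9
finger_force: 12.0
```

```bash
python3 chk.py -46 pics/p8.png 1.5
```

```text
now [434.8  20.4  30.4] yaw 0.062 | shift tool [ 0.      0.0005 -0.0006] len 1.0 | roll -0.0 | gap 17.9 F [-1.1  7.2  0.8] ff 12.0 j6 1.47 t 13.2
```

View pics/p8.png

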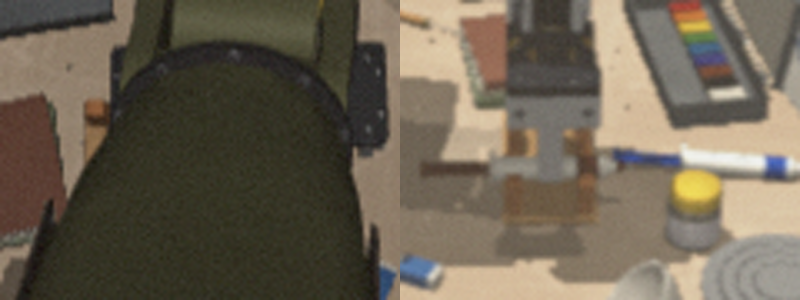

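The +7 N in y means the barrel is seated but touches the slot's right wall, so the rest's true centre is about 2–3 mm further +y. I'll release and use that correction for the other slots.

Request:
arm_command(
  plan=[
    [-1, 0, -0.0015, 0, 0],
    [-1, 0, -0.001, 0, 0],
    [-1, 0, 0, 0, 0],
    [-0.5, 0, 0, 0, 0],
    [-0.35, 0, 0, 0, 0],
    [-0.35, 0, 0, 0, 0],
    [-0.35, 0, 0, 0, 0],
    [-0.35, 0, 0, -0.01, 0],
    [-0.35, 0, 0, -0.04, 0],
    [-0.35, 0, 0, -0.05, 0],
    [-0.35, 0, 0, -0.05, 0],
    [-0.35, 0, 0, 0, 0],
  ],
)

```text
clock: 14.8
eef_pos: [436.1, 22.2, 184.3]
eef_rot: [3.141, -0.007, 0.062]
wrist_force: [-0.5, -0.4, -0.6]
finger_gap: 30.3
finger_force: 0.0
```

```bash
python3 go.py 428 364.5 180 0.242
```

```text
now [436.1  22.2 184.3] yaw 0.062 | shift tool [ 0.013  -0.3422  0.0042] len 342.0 | roll -0.18 | gap 30.3 F [-0.5 -0.4 -0.6] ff 0.0 j6 1.48 t 14.8
```

Request:
arm_command(
  plan=[
    [0.06, 0.0016, -0.0428, 0, 0],
    [0.06, 0.0016, -0.0428, 0, 0],
    [0.06, 0.0016, -0.0428, 0, 0],
    [0.06, 0.0016, -0.0428, 0, 0],
    [0.06, 0.0016, -0.0428, 0, 0],
    [0.06, 0.0016, -0.0428, 0, 0],
    [0.06, 0.0016, -0.0428, 0, 0],
    [0.06, 0.0016, -0.0428, 0, 0],
    [0.06, 0, 0, 0.03, -0.18],
    [0.06, 0, 0, 0.04, 0],
    [0.06, 0, 0, 0.03, 0],
    [0.06, 0, 0, 0, 0],
    [0.06, 0, 0, 0, 0],
  ],
)

```text
clock: 16.42
eef_pos: [426.7, 365.0, 81.5]
eef_rot: [-3.141, -0.001, 0.242]
wrist_force: [0.2, 0.6, -0.7]
finger_gap: 49.6
finger_force: 0.0
```

```bash
python3 go.py 428 364.5 4 .242
python3 - <<'E'
from masks import *
from cell import eyes
t=eyes.camera("top"); s=eyes.camera("side"); np.savez("top2.npz",**t); np.savez("side2.npz",**s)
f=lambda i,u,v,w,h,W:cv2.resize(i[v:v+h,u:u+w],(W,300),interpolation=cv2.INTER_CUBIC)
cv2.imwrite("pics/p9.png",cv2.vconcat([cv2.hconcat([f(t["img"],250,190,120,90,400),f(s["img"],295,215,120,90,400)]),f(s["img"],240,160,160,60,800)]))
P=cloud(t); k=(P[...,2]>28)&(P[...,0]>380)&(P[...,0]<490)&(P[...,1]>-20)&(P[...,1]<50)
E
```

```text
now [426.7 365.   81.5] yaw 0.242 | shift tool [0.0011 0.0008 0.0775] len 77.0 | roll -0.0 | gap 49.6 F [ 0.2  0.6 -0.7] ff 0.0 j6 1.97 t 16.425
```

View pics/p9.png

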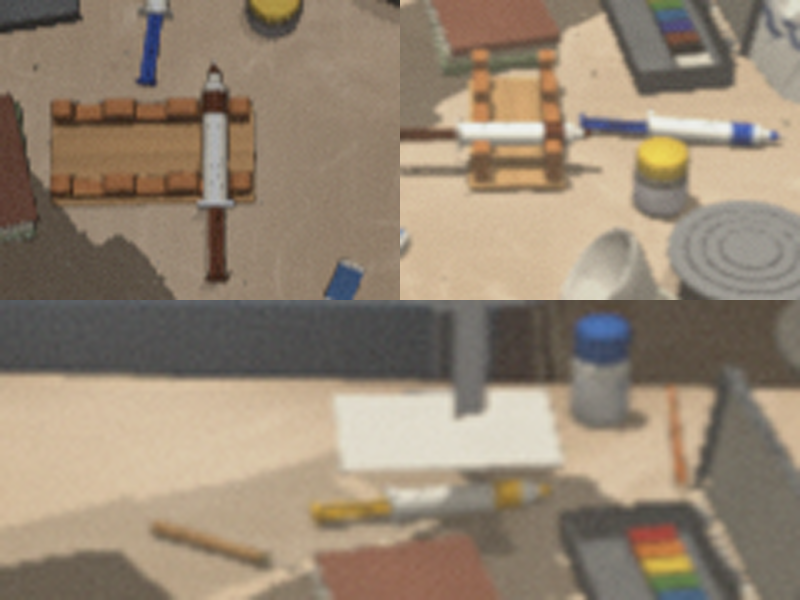

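Brown is seated in the right slot, at top crop (213,150). In the lower strip the finger at x≈472 looks offset from the yellow barrel's middle at ≈452, so I'll check that numerically.

Run:
```python
from masks import *
s=dict(np.load("side2.npz"))
g=lambda p:((proj(s,p)[0]-[240,160])*5).round()
print("TCP",g([426.7,365,81.5]),"mid@9",g([428,364.5,9])); a=np.array([.971,.239,0])
print("flange",g(np.array([428,364.5,9])-44*a),"tip",g(np.array([428,364.5,9])+67*a))
```

```text
TCP [455.  95.] mid@9 [456. 197.]
flange [389. 203.] tip [557. 187.]
```

Request:
arm_command(
  plan=[
    [0.06, 0.001, 0, 0.04, 0],
    [0.06, 0, 0, 0.025, 0],
    [0.06, 0, 0, 0.012, 0],
    [0.06, 0, 0, 0, 0],
    [-1, 0, 0, 0, 0],
    [-1, 0, 0, 0, 0],
    [-1, 0, 0, 0, 0],
    [-1, 0, 0, 0, 0],
    [-1, 0, 0, 0, 0],
    [-1, 0, 0, 0, 0],
    [-1, 0, 0, -0.03, 0],
    [-1, 0, 0, -0.04, 0],
    [-1, 0, 0, -0.04, 0],
    [-1, 0, 0, 0, 0],
    [-1, 0, 0, 0, 0],
  ],
)

```text
clock: 18.4
eef_pos: [426.9, 364.7, 112.4]
eef_rot: [3.141, 0.001, 0.242]
wrist_force: [-0.1, -0.5, -1.7]
finger_gap: 17.8
finger_force: 12.0
```

Run:
```python
from masks import *
from cell import eyes,manip
from go import go
yaw=.062; ey=np.array([-np.sin(yaw),np.cos(yaw)])
p=np.array([430.5,68.2])+46*ey; s=manip.read_state(); go(*p,114,yaw,s)
# held barrel: top & side measure at its height
z=s["eef_pos"][2]+5; a=np.array([np.cos(.242),np.sin(.242)]); n=np.array([-a[1],a[0]])
for nm in("top","side"):
    c=eyes.camera(nm); P=cloud(c); q=P[(abs(P[...,2]-z)<14)]; d=q[:,:2]-s["eef_pos"][:2]; t=d@a; w=d@n
    hsv=cv2.cvtColor(c["img"],cv2.COLOR_BGR2HSV)[abs(P[...,2]-z)<14].astype(int); m=(abs(w)<40)&(abs(t)<130)
    yel=m&(hsv[:,0]>15)&(hsv[:,0]<35)&(hsv[:,1]>110); 
    print(nm,m.sum(),"t range",t[m].min(),t[m].max(),"yellow t",np.percentile(t[yel],[0,5,50,95,100]).round() if yel.any() else None)
    near=m&(t<-30)&(t>-60); print("  width profile",[(int(x),int(np.ptp(w[m&(abs(t-x)<2)]))) for x in range(-60,-24,3) if (m&(abs(t-x)<2)).sum()>1])
```

```text
now [426.9 364.7 112.4] yaw 0.242 | shift tool [-0.0593  0.2435 -0.0014] len 251.0 | roll 0.18 | gap 17.8 F [-0.1 -0.5 -1.7] ff 12.0 j6 1.97 t 18.4
top 27 t range -10.892013617062952 57.16152421361783 yellow t [33. 33. 36. 53. 54.]
  width profile []
side 242 t range -94.86296114407556 65.94617908432116 yellow t [-95. -93. -60.  37.  58.]
  width profile [(-60, 12), (-57, 7), (-54, 14), (-51, 7), (-48, 2), (-45, 22), (-42, 22), (-39, 16), (-36, 16), (-33, 18), (-30, 10), (-27, 9)]
```

Request:
arm_command(
  plan=[
    [-1, -0.0097, 0.0406, 0, 0],
    [-1, -0.0097, 0.0406, 0, 0],
    [-1, -0.0097, 0.0406, 0, 0],
    [-1, -0.0097, 0.0406, 0, 0],
    [-1, -0.0097, 0.0406, 0, 0],
    [-1, -0.0097, 0.0406, 0, 0],
    [-1, 0, 0, 0, 0.09],
    [-1, 0, 0, 0, 0.09],
    [-1, 0, 0, 0.04, 0],
    [-1, 0, 0, 0.01, 0],
    [-1, 0, 0, 0, 0],
    [-1, 0, 0, 0, 0],
  ],
)

```text
clock: 20.0
eef_pos: [429.6, 114.6, 64.3]
eef_rot: [-3.141, -0.001, 0.062]
wrist_force: [0.2, -1.0, -0.5]
finger_gap: 17.2
finger_force: 12.0
```

```bash
python3 go.py 428.6 114.1 31 .062
```

```text
now [429.6 114.6  64.3] yaw 0.062 | shift tool [-0.0011  0.0005  0.0333] len 33.0 | roll -0.0 | gap 17.2 F [ 0.2 -1.  -0.5] ff 12.0 j6 1.69 t 20.0
```

Request:
arm_command(
  plan=[
    [-1, -0.0005, 0, 0.013, 0],
    [-1, 0, 0, 0.01, 0],
    [-1, 0, 0, 0.006, 0],
    [-1, 0, 0, 0.004, 0],
    [-1, 0, 0, 0, 0],
    [-1, 0, 0, 0, 0],
  ],
)

```text
clock: 20.75
eef_pos: [428.7, 114.5, 30.6]
eef_rot: [-3.142, -0.0, 0.062]
wrist_force: [-0.3, -0.1, -0.9]
finger_gap: 17.1
finger_force: 12.0
```

There is no side force, so it is seated centrally. I'll release it and go to the loaded blue.

Request:
arm_command(
  plan=[
    [-0.5, 0, 0, 0, 0],
    [-0.35, 0, 0, 0, 0],
    [-0.35, 0, 0, 0, 0],
    [-0.35, 0, 0, 0, 0],
    [-0.35, 0, 0, -0.01, 0],
    [-0.35, 0, 0, -0.04, 0],
    [-0.35, 0, 0, -0.05, 0],
    [-0.35, 0, 0, -0.05, 0],
    [-0.35, 0, 0, 0, 0],
  ],
)

```text
clock: 21.88
eef_pos: [430.0, 114.7, 184.3]
eef_rot: [-3.141, -0.007, 0.062]
wrist_force: [0.0, -0.1, -1.9]
finger_gap: 30.6
finger_force: 0.0
```

```bash
python3 go.py 586.6 66.7 180 -0.081
```

```text
now [430.  114.7 184.3] yaw 0.062 | shift tool [0.1533 0.0576 0.0054] len 164.0 | roll 0.143 | gap 30.6 F [ 0.  -0.1 -1.9] ff 0.0 j6 1.69 t 21.875
```

The open palette lid stands near the loaded blue syringe, so I'll check its clearance from the gripper's body, using a fresh measure of the syringe.

Run:
```python
from masks import *
for n in("top","side"):
    c=dict(np.load(n+"2.npz")); P=cloud(c); k=(P[...,0]>560)&(P[...,0]<690)&(P[...,1]>110)&(P[...,1]<330)&(P[...,2]>60)&(P[...,2]<180); q=P[k]
    for a in range(120,240,10):
        r=q[abs(q[:,1]-a)<5]; 
        if len(r): print(n,a,len(r),"zmax",r[:,2].max().round(),[ (h,r[r[:,2]>h][:,0].min().round()) for h in(70,85,95,105) if (r[:,2]>h).any()])
c=dict(np.load("top2.npz")); P,_=syringe(c,(280,145,315,225)); m,a,s,w=prof(P); print(m,a,s.min(),s.max(),[(x,np.ptp(w[abs(s-x)<1.5]).round()) for x in np.arange(-32,-14,2.)])
```

```text
top 130 1 zmax 62.0 []
top 140 10 zmax 104.0 [(70, np.float64(622.0)), (85, np.float64(624.0)), (95, np.float64(628.0))]
top 150 77 zmax 119.0 [(70, np.float64(626.0)), (85, np.float64(626.0)), (95, np.float64(626.0)), (105, np.float64(626.0))]
top 160 113 zmax 119.0 [(70, np.float64(624.0)), (85, np.float64(625.0)), (95, np.float64(625.0)), (105, np.float64(625.0))]
top 170 104 zmax 117.0 [(70, np.float64(623.0)), (85, np.float64(623.0)), (95, np.float64(623.0)), (105, np.float64(623.0))]
top 180 116 zmax 120.0 [(70, np.float64(620.0)), (85, np.float64(624.0)), (95, np.float64(624.0)), (105, np.float64(624.0))]
top 190 117 zmax 117.0 [(70, np.float64(619.0)), (85, np.float64(620.0)), (95, np.float64(620.0)), (105, np.float64(620.0))]
top 200 116 zmax 117.0 [(70, np.float64(617.0)), (85, np.float64(618.0)), (95, np.float64(618.0)), (105, np.float64(618.0))]
top 210 117 zmax 117.0 [(70, np.float64(616.0)), (85, np.float64(617.0)), (95, np.float64(617.0)), (105, np.float64(617.0))]
top 220 93 zmax 118.0 [(70, np.float64(613.0)), (85, np.float64(613.0)), (95, np.float64(613.0)), (105, n
[... 1159 characters left out ...]
19.0))]
side 220 36 zmax 118.0 [(70, np.float64(616.0)), (85, np.float64(616.0)), (95, np.float64(616.0)), (105, np.float64(616.0))]
side 230 30 zmax 118.0 [(70, np.float64(614.0)), (85, np.float64(614.0)), (95, np.float64(614.0)), (105, np.float64(614.0))]
[564.24951219  68.3169825 ] [ 0.99692973 -0.07830147] -82.58145170033835 86.21740862931131 [(np.float64(-32.0), np.float64(10.0)), (np.float64(-30.0), np.float64(10.0)), (np.float64(-28.0), np.float64(15.0)), (np.float64(-26.0), np.float64(23.0)), (np.float64(-24.0), np.float64(26.0)), (np.float64(-22.0), np.float64(26.0)), (np.float64(-20.0), np.float64(23.0)), (np.float64(-18.0), np.float64(18.0)), (np.float64(-16.0), np.float64(16.0))]
```

The gripper's body corner would touch the palette lid (x≈625, y≥140). I'll grip 8 mm behind the middle at yaw 0, which clears it by about 10 mm, and allow for the offset when placing.

```bash
python3 go.py 578 67.3 100 0
```

```text
now [430.  114.7 184.3] yaw 0.062 | shift tool [0.1442 0.0566 0.0853] len 177.0 | roll 0.062 | gap 30.6 F [ 0.  -0.1 -1.9] ff 0.0 j6 1.69 t 21.875
```

Request:
arm_command(
  plan=[
    [0.0, 0.036, 0.0142, 0, 0],
    [0.0, 0.036, 0.0142, 0, 0],
    [0.0, 0.036, 0.0142, 0, 0],
    [0.0, 0.036, 0.0142, 0, 0],
    [0.0, 0, 0, 0.03, 0.062],
    [0.0, 0, 0, 0.04, 0],
    [0.0, 0, 0, 0.015, 0],
    [0.0, 0, 0, 0, 0],
    [0.0, 0, 0, 0, 0],
  ],
)

```text
clock: 23.0
eef_pos: [576.5, 66.8, 96.9]
eef_rot: [-3.141, -0.002, -0.0]
wrist_force: [0.4, 0.5, 0.2]
finger_gap: 47.2
finger_force: 0.0
```

```bash
python3 go.py 578 67.3 4.5 0
```

```text
now [576.5  66.8  96.9] yaw -0.0 | shift tool [ 0.0013 -0.0005  0.0924] len 92.0 | roll -0.0 | gap 47.2 F [0.4 0.5 0.2] ff 0.0 j6 1.62 t 23.0
```

Request:
arm_command(
  plan=[
    [0.0, 0.001, 0, 0.04, 0],
    [0.0, 0, 0, 0.03, 0],
    [0.0, 0, 0, 0.015, 0],
    [0.0, 0, 0, 0.007, 0],
    [0.0, 0, 0, 0, 0],
    [-1, 0, 0, 0, 0],
    [-1, 0, 0, 0, 0],
    [-1, 0, 0, 0, 0],
    [-1, 0, 0, 0, 0],
    [-1, 0, 0, 0, 0],
    [-1, 0, 0, 0, 0],
    [-1, 0, 0, -0.02, 0],
    [-1, 0, 0, -0.04, 0],
    [-1, 0, 0, -0.04, 0],
    [-1, 0, 0, -0.02, 0],
    [-1, 0, 0, 0, 0],
    [-1, 0, 0, 0, 0],
  ],
)

```text
clock: 25.12
eef_pos: [576.4, 66.6, 122.8]
eef_rot: [3.142, 0.001, -0.0]
wrist_force: [0.0, 0.9, -0.8]
finger_gap: 18.0
finger_force: 11.5
```

Run:
```python
from masks import *
from cell import eyes,manip
from go import go
s=manip.read_state(); go(430.5-6,68.2,124,.062,s)
z=s["eef_pos"][2]+5; y=s["eef_rot"][2]; a=np.array([np.cos(y),np.sin(y)]); n=np.array([-a[1],a[0]])
for nm in("top","side"):
    c=eyes.camera(nm); P=cloud(c); k=abs(P[...,2]-z)<14; q=P[k]; d=q[:,:2]-s["eef_pos"][:2]; t=d@a; w=d@n
    m=(abs(w)<25)&(abs(t)<130); hsv=cv2.cvtColor(c["img"],cv2.COLOR_BGR2HSV)[k].astype(int); bl=m&(hsv[:,0]>100)&(hsv[:,0]<130)&(hsv[:,1]>110)
    print(nm,m.sum(),t[m].min().round(),t[m].max().round(),"band t",np.percentile(t[bl&(t>0)],[0,50,100]).round() if (bl&(t>0)).any() else "","z at back/front",np.median(q[m&(t<-60)][:,2]).round(1),np.median(q[m&(t>30)&(t<60)][:,2]).round(1))
    print("  width",[(int(x),int(np.ptp(w[m&(abs(t-x)<2)]))) for x in range(-60,-20,3) if (m&(abs(t-x)<2)).sum()>1])
```

```text
now [576.4  66.6 122.8] yaw -0.0 | shift tool [-0.1519 -0.0015 -0.001 ] len 152.0 | roll -0.062 | gap 18.0 F [ 0.   0.9 -0.8] ff 11.5 j6 1.62 t 25.125Traceback (most recent call last):
  File "<stdin>", line 9, in <module>
    return umr_minimum(a, axis, None, out, keepdims, initial, where)
ValueError: zero-size array to reduction operation minimum which has no identity
```

Request:
arm_command(
  plan=[
    [-1, -0.0382, -0.0004, 0, 0],
    [-1, -0.0382, -0.0004, 0, 0],
    [-1, -0.0382, -0.0004, 0, 0],
    [-1, -0.0382, -0.0003, 0, 0],
    [-1, 0, 0, 0.03, -0.062],
    [-1, 0, 0, 0.028, 0],
    [-1, 0, 0, 0, 0],
    [-1, 0, 0, 0, 0],
  ],
)

```text
clock: 26.18
eef_pos: [424.3, 68.2, 66.0]
eef_rot: [3.142, -0.0, 0.062]
wrist_force: [0.7, -0.2, -0.2]
finger_gap: 17.4
finger_force: 11.5
```

Run:
```python
from masks import *
from cell import eyes,manip
from go import go
s=manip.read_state(); go(430.5-7,68.2,32,.062,s)
z=s["eef_pos"][2]+4; y=s["eef_rot"][2]; a=np.array([np.cos(y),np.sin(y)]); n=np.array([-a[1],a[0]])
c=eyes.camera("side"); P=cloud(c); k=abs(P[...,2]-z)<14; q=P[k]; d=q[:,:2]-s["eef_pos"][:2]; t=d@a; w=d@n
m=(abs(w)<22)&(abs(t)<130); print("side",m.sum(),t[m].min().round(),t[m].max().round(),"z back/front",np.median(q[m&(t<-60)][:,2]).round(1),np.median(q[m&(t>30)&(t<60)][:,2]).round(1))
print("  width",[(int(x),int(np.ptp(w[m&(abs(t-x)<2)]))) for x in range(-60,-20,3) if (m&(abs(t-x)<2)).sum()>1])
```

```text
now [424.3  68.2  66. ] yaw 0.062 | shift tool [-0.0008 -0.      0.034 ] len 34.0 | roll -0.0 | gap 17.4 F [ 0.7 -0.2 -0.2] ff 11.5 j6 1.58 t 26.175
side 313 -91.0 74.0 z back/front 72.1 76.5
  width [(-60, 4), (-57, 5), (-54, 5), (-51, 5), (-48, 2), (-45, 6), (-42, 7), (-39, 9), (-36, 29), (-33, 29), (-30, 15), (-27, 14), (-24, 12), (-21, 13)]
```

Request:
arm_command(
  plan=[
    [-1, -0.0005, 0, 0.013, 0],
    [-1, 0, 0, 0.01, 0],
    [-1, 0, 0, 0.006, 0],
    [-1, 0, 0, 0.004, 0],
    [-1, 0, 0, 0.001, 0],
    [-1, 0, 0, 0, 0],
    [-1, 0, 0, 0, 0],
  ],
)

```text
clock: 27.1
eef_pos: [423.7, 68.2, 31.7]
eef_rot: [-3.142, -0.0, 0.062]
wrist_force: [0.8, 0.3, 0.5]
finger_gap: 17.8
finger_force: 11.5
```

Request:
arm_command(
  plan=[
    [-0.5, 0, 0, 0, 0],
    [-0.38, 0, 0, 0, 0],
    [-0.38, 0, 0, 0, 0],
    [-0.38, 0, 0, 0, 0],
    [-0.38, 0, 0, -0.01, 0],
    [-0.38, 0, 0, -0.04, 0],
    [-0.38, 0, 0, -0.05, 0],
    [-0.38, 0, 0, -0.05, 0],
    [-0.38, 0, 0, -0.04, 0],
    [-0.38, 0, 0, 0, 0],
  ],
)

```text
clock: 28.35
eef_pos: [424.5, 68.3, 224.7]
eef_rot: [-3.142, -0.006, 0.062]
wrist_force: [0.4, 0.0, -0.2]
finger_gap: 29.1
finger_force: 0.0
```

```bash
python3 go.py 602.5 -342 200 -0.5
python3 - <<'E'
from masks import *
# tall things near cup and glass
for n in("top","side"):
    P=cloud(dict(np.load(n+"2.npz"))); k=(P[...,0]>500)&(P[...,0]<720)&(P[...,1]>-460)&(P[...,1]<-230)&(P[...,2]>55)&(P[...,2]<350); q=P[k]
    for y in range(-450,-230,30): r=q[abs(q[:,1]-y)<15]; print(n,y,len(r),(r.min(0).round(),r.max(0).round()) if len(r) else "")
E
```

```text
now [424.5  68.3 224.7] yaw 0.062 | shift tool [0.1522 0.4205 0.0255] len 448.0 | roll 0.562 | gap 29.1 F [ 0.4  0.  -0.2] ff 0.0 j6 1.58 t 28.35
top -450 0 
top -420 0 
top -390 0 
top -360 0 
top -330 0 
top -300 0 
top -270 102 (array([ 500., -275.,   72.]), array([ 549., -255.,  135.]))
top -240 680 (array([ 500., -255.,   55.]), array([ 720., -230.,  342.]))
side -450 0 
side -420 0 
side -390 0 
side -360 0 
side -330 0 
side -300 0 
side -270 355 (array([ 500., -280.,   55.]), array([ 550., -255.,  135.]))
side -240 872 (array([ 509., -255.,   55.]), array([ 720., -230.,  341.]))
```

Request:
arm_command(
  plan=[
    [-0.38, 0.0138, 0.0382, 0, 0],
    [0.7, 0.0138, 0.0382, 0, 0],
    [0.7, 0.0138, 0.0382, 0, 0],
    [0.7, 0.0138, 0.0382, 0, 0],
    [0.7, 0.0138, 0.0382, 0, 0],
    [0.7, 0.0138, 0.0382, 0, 0],
    [0.7, 0.0138, 0.0382, 0, 0],
    [0.7, 0.0138, 0.0382, 0, 0],
    [0.7, 0.0138, 0.0382, 0, 0],
    [0.7, 0.0138, 0.0382, 0, 0],
    [0.7, 0.0138, 0.0382, 0, 0],
    [0.7, 0, 0, 0, -0.168],
    [0.7, 0, 0, 0, -0.168],
    [0.7, 0, 0, 0, -0.168],
    [0.7, 0, 0, 0, -0.168],
    [0.7, 0, 0, 0, -0.168],
    [0.7, 0, 0, 0, -0.168],
    [0.7, 0, 0, 0, -0.168],
    [0.7, 0, 0, 0, -0.168],
    [0.7, 0, 0, 0, -0.165],
  ],
)

```text
clock: 30.85
eef_pos: [600.7, -341.7, 220.3]
eef_rot: [-3.14, -0.001, 1.576]
wrist_force: [0.3, 0.2, -0.5]
finger_gap: 80.0
finger_force: 0.0
```

```bash
python3 go.py 602.5 -342 14 1.571
python3 - <<'E'
from masks import *
from cell import eyes
t=eyes.camera("top"); s=eyes.camera("side"); np.savez("top3.npz",**t); np.savez("side3.npz",**s)
f=lambda i,u,v,w,h,W:cv2.resize(i[v:v+h,u:u+w],(W,300),interpolation=cv2.INTER_CUBIC)
cv2.imwrite("pics/p10.png",cv2.hconcat([f(t["img"],250,190,120,90,400),f(s["img"],295,215,120,90,400)]))
c=s; hsv=cv2.cvtColor(c["img"],cv2.COLOR_BGR2HSV); H,S,V=[hsv[...,i].astype(int) for i in range(3)]
E
```

```text
now [ 600.7 -341.7  220.3] yaw 1.576 | shift tool [-0.0005  0.0021  0.2063] len 206.0 | roll 0.005 | gap 80.0 F [ 0.3  0.2 -0.5] ff 0.0 j6 -0.58 t 30.85
```

View pics/p10.png

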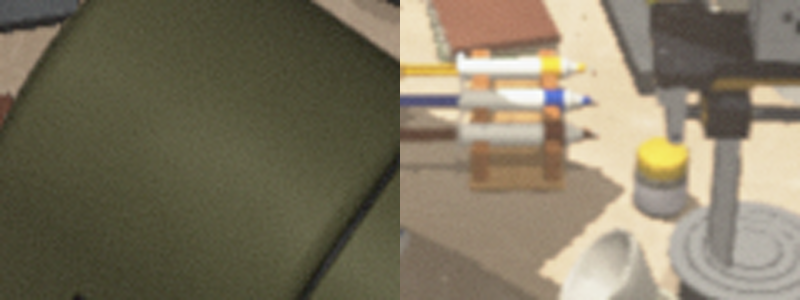

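All three syringes are seated in the rest, yellow, blue, brown from the left, at crop rows 65, 100 and 133. Next I'll centre the cup by squeezing it lightly along x.

Request:
arm_command(
  plan=[
    [0.7, 0, 0.002, 0.05, 0.005],
    [0.7, 0, 0, 0.05, 0],
    [0.7, 0, 0, 0.05, 0],
    [0.7, 0, 0, 0.035, 0],
    [0.7, 0, 0, 0.017, 0],
    [0.7, 0, 0, 0, 0],
    [0.7, 0, 0, 0, 0],
    [0.2, 0, 0, 0, 0],
    [-0.1, 0, 0, 0, 0],
    [-1, 0, 0, 0, 0],
    [-1, 0, 0, 0, 0],
    [-1, 0, 0, 0, 0],
    [-1, 0, 0, 0, 0],
    [-1, 0, 0, 0, 0],
  ],
  newtons=4,
)

```text
clock: 32.7
eef_pos: [603.1, -341.9, 19.6]
eef_rot: [3.141, 0.0, 1.566]
wrist_force: [0.4, -0.1, 3.1]
finger_gap: 49.8
finger_force: 4.0
```

Request:
arm_command(
  plan=[
    [0.3, 0, 0, 0, 0],
    [0.7, 0, 0, 0, 0],
    [0.7, 0, 0, 0, 0],
    [0.7, 0, 0, 0, 0],
    [0.7, 0, 0, 0, 0.174],
    [0.7, 0, 0, 0, 0.174],
    [0.7, 0, 0, 0, 0.174],
    [0.7, 0, 0, 0, 0.174],
    [0.7, 0, 0, 0, 0.174],
    [0.7, 0, 0, 0, 0.174],
    [0.7, 0, 0, 0, 0.174],
    [0.7, 0, 0, 0, 0.174],
    [0.7, 0, 0, 0, 0.174],
    [0.7, 0, 0, 0, 0],
    [0.1, 0, 0, 0, 0],
    [-1, 0, 0, 0, 0],
    [-1, 0, 0, 0, 0],
    [-1, 0, 0, 0, 0],
    [-1, 0, 0, 0, 0],
    [-1, 0, 0, 0, 0],
  ],
  newtons=8,
)

```text
clock: 35.2
eef_pos: [603.0, -341.9, 19.5]
eef_rot: [3.142, 0.0, -0.0]
wrist_force: [0.0, -0.5, 0.1]
finger_gap: 50.0
finger_force: 8.0
```

The cup is gripped and centred at (603.0, −341.9). I'll measure the turntable centre from its rings in both views and correct the camera bias with this known cup position.

Run:
```python
from masks import *
for n,(u0,v0,u1,v1) in dict(top=(348,144,404,196),side=(372,272,430,316)).items():
    for f in (0,2):
        c=dict(np.load(f"{n}{f}.npz")); g=cv2.resize(cv2.cvtColor(c["img"],cv2.COLOR_BGR2GRAY)[v0:v1,u0:u1],None,fx=6,fy=6,interpolation=cv2.INTER_CUBIC)
        b=cv2.adaptiveThreshold(cv2.GaussianBlur(g,(7,7),0),255,cv2.ADAPTIVE_THRESH_MEAN_C,cv2.THRESH_BINARY_INV,41,3)
        for k in cv2.findContours(b,cv2.RETR_LIST,cv2.CHAIN_APPROX_NONE)[0]:
            if len(k)<80: continue
            q=onplane(c,(k[:,0]+.5)/6-.5+[u0,v0],46)[:,:2].astype(np.float32); e=cv2.fitEllipse(q); r=np.hypot(*(q-e[0]).T)
            if 30<min(e[1]) and max(e[1])<130 and min(e[1])/max(e[1])>.85: print(n,f,np.round(e[0],1),np.round(e[1],1),round(r.std(),1))
```

```text
top 0 [ 602.5 -125.5] [42.5 43.6] 2.1
top 0 [ 602.4 -125.5] [66.9 67.1] 2.0
top 0 [ 602.3 -125.4] [90.5 91.2] 2.1
top 0 [ 598.  -124.5] [111.8 116.4] 3.3
top 2 [ 602.6 -125.6] [42.7 43.7] 2.1
top 2 [ 602.4 -125.5] [66.9 67.2] 2.0
top 2 [ 599.8 -124.8] [98.4 99.8] 5.0
top 2 [ 598.3 -124. ] [116.4 121.2] 1.6
side 0 [ 605.6 -123.8] [43.3 43.5] 2.5
side 0 [ 605.3 -124. ] [66.8 67.3] 2.2
side 0 [ 607.9 -122.9] [94.4 98.1] 5.2
side 2 [ 605.6 -124.1] [42.7 43.7] 2.4
side 2 [ 605.5 -123.9] [66.7 67.9] 2.2
```

```bash
python3 - <<'E'
from masks import *
for n in("top","side"):
    P=cloud(dict(np.load(n+"0.npz")))
    for z0 in (150,250,350,450,600):
        k=(P[...,2]>z0)&(P[...,2]<z0+150)&(P[...,1]>-420)&(P[...,1]<0)&(P[...,0]>560)&(P[...,0]<800); q=P[k]; print(n,z0,len(q),np.percentile(q[:,0],[0,2,20]).round() if len(q) else "", q[q[:,0].argmin()].round() if len(q) else "")
E
python3 go.py 604.2 -124.9 140 0
```

```text
top 150 5523 [681. 684. 693.] [ 681. -210.  273.]
top 250 6880 [681. 684. 686.] [ 681. -210.  273.]
top 350 5987 [676. 684. 732.] [ 676. -152.  410.]
top 450 15 [733. 733. 735.] [ 733. -231.  455.]
top 600 0  
side 150 5271 [685. 687. 697.] [ 685. -106.  264.]
side 250 6295 [685. 687. 703.] [ 685. -106.  264.]
side 350 6728 [679. 688. 736.] [ 679. -152.  409.]
side 450 5704 [725. 737. 750.] [ 725. -138.  579.]
side 600 2245 [721. 737. 750.] [ 721. -138.  608.]
now [ 603.  -341.9   19.5] yaw -0.0 | shift tool [ 0.0012 -0.217  -0.1206] len 248.0 | roll -0.0 | gap 50.0 F [ 0.  -0.5  0.1] ff 8.0 j6 1.0 t 35.2
```

Request:
arm_command(
  plan=[
    [-1, 0, 0, -0.01, 0],
    [-1, 0, 0, -0.02, 0],
    [-1, 0, 0, -0.04, 0],
    [-1, 0, 0, -0.05, 0],
    [-1, 0, -0.027, 0, 0],
    [-1, 0, -0.027, 0, 0],
    [-1, 0, -0.027, 0, 0],
    [-1, 0, -0.027, 0, 0],
    [-1, 0.0006, -0.027, 0, 0],
    [-1, 0.0006, -0.027, 0, 0],
    [-1, 0, -0.027, 0, 0],
    [-1, 0, -0.028, 0, 0],
    [-1, 0, 0, 0.03, 0],
    [-1, 0, 0, 0.02, 0],
    [-1, 0, 0, 0, 0],
    [-1, 0, 0, 0, 0],
    [-1, 0, 0, 0, 0],
  ],
)

```text
clock: 37.33
eef_pos: [604.7, -125.0, 90.7]
eef_rot: [3.141, -0.002, -0.0]
wrist_force: [0.6, 0.1, -2.1]
finger_gap: 49.8
finger_force: 8.0
```

```bash
python3 go.py 604.2 -124.9 66 0
python3 - <<'E'
from cell import eyes
import cv2
i=eyes.camera("side")["img"]
cv2.imwrite("pics/p11.png",cv2.resize(i[200:335,330:500],(680,540),interpolation=cv2.INTER_CUBIC))
E
```

```text
now [ 604.7 -125.    90.7] yaw -0.0 | shift tool [-0.0006 -0.0001  0.0247] len 25.0 | roll -0.0 | gap 49.8 F [ 0.6  0.1 -2.1] ff 8.0 j6 1.31 t 37.325
```

View pics/p11.png

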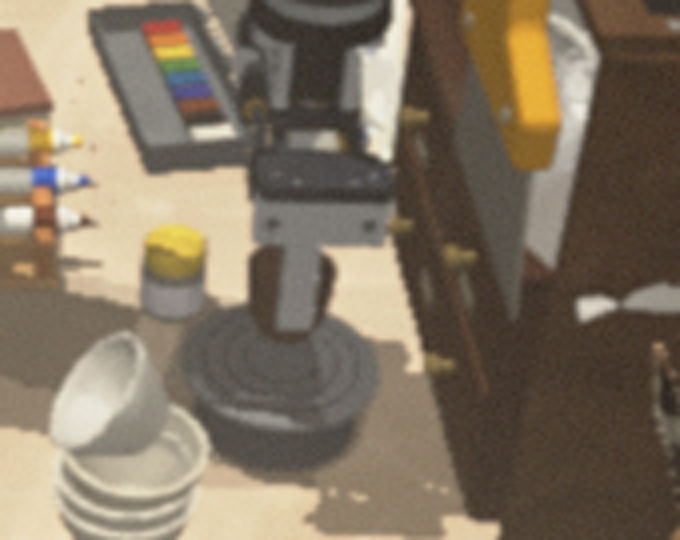

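The cup is held upright over the turntable centre, at crop (292,290). I'll lower and release it.

Request:
arm_command(
  plan=[
    [-1, -0.0005, 0, 0.01, 0],
    [-1, 0, 0, 0.008, 0],
    [-1, 0, 0, 0.004, 0],
    [-1, 0, 0, 0.003, 0],
    [-1, 0, 0, 0, 0],
    [-1, 0, 0, 0, 0],
  ],
)

```text
clock: 38.12
eef_pos: [603.9, -124.9, 64.7]
eef_rot: [3.141, -0.0, -0.0]
wrist_force: [-1.5, 0.1, 3.5]
finger_gap: 50.0
finger_force: 8.0
```

```bash
python3 go.py 604.2 -124.9 65.7 0
```

```text
now [ 603.9 -124.9   64.7] yaw -0.0 | shift tool [ 0.0003 -0.     -0.001 ] len 1.0 | roll -0.0 | gap 50.0 F [-1.5  0.1  3.5] ff 8.0 j6 1.31 t 38.125
```

Request:
arm_command(
  plan=[
    [0.2, 0, 0, 0, 0],
    [0.4, 0, 0, 0, 0],
    [0.5, 0, 0, 0, 0],
    [0.5, 0, 0, 0, 0],
    [0.5, 0, 0, -0.02, 0],
    [0.5, 0, 0, -0.04, 0],
    [0.5, 0, 0, -0.05, 0],
    [0.5, 0, 0, -0.05, 0],
    [0.5, 0, 0, -0.03, 0],
    [0.5, -0.03, 0.035, 0, 0],
    [0.5, -0.03, 0.035, 0, 0],
    [0.5, -0.03, 0.035, 0, 0],
    [0.5, -0.03, 0.035, 0, 0],
    [0.5, -0.03, 0.035, 0, 0],
    [0.5, -0.03, 0.035, 0, 0],
    [0.5, -0.03, 0.035, 0, 0],
    [0.5, -0.03, 0.035, 0, 0],
    [0.5, -0.03, 0.035, 0, 0],
    [0.5, 0, 0, 0, 0],
  ],
)

```text
clock: 40.5
eef_pos: [331.9, -441.4, 255.7]
eef_rot: [3.14, -0.0, -0.004]
wrist_force: [0.2, 0.9, 0.4]
finger_gap: 70.6
finger_force: 0.0
```

```bash
cat > fin.py <<'E'
from masks import *
from cell import eyes
t=eyes.camera("top"); s=eyes.camera("side"); np.savez("top4.npz",**t); np.savez("side4.npz",**s)
f=lambda i,u,v,w,h,W:cv2.resize(i[v:v+h,u:u+w],(W,300),interpolation=cv2.INTER_CUBIC)
cv2.imwrite("pics/p12.png",cv2.vconcat([f(t["img"],250,120,240,150,800)[:,:480].copy() if False else cv2.resize(t["img"][130:265,255:495],(800,300)),cv2.hconcat([f(s["img"],290,215,160,120,400),f(s["img"],250,335,130,90,400)])]))
for n,c,b in(("top",t,(350,130,410,205)),("side",s,(370,255,435,320))):
    hsv=cv2.cvtColor(c["img"],cv2.COLOR_BGR2HSV).astype(int); m=(hsv[...,1]>75)&(hsv[...,2]<110)&((hsv[...,0]<20)|(hsv[...,0]>165))
    u0,v0,u1,v1=b; z=np.zeros(m.shape,np.uint8); z[v0:v1,u0:u1]=m[v0:v1,u0:u1]
    k=cv2.convexHull(max(cv2.findContours(z,cv2.RETR_EXTERNAL,cv2.CHAIN_APPROX_NONE)[0],key=cv2.contourArea))[:,0]
    C=np.array({"top":(602.5,-125.5),"side":(605.5,-123.9)}[n])
    # expected silhouette: hull of rim circle (z 89) and foot circle (z 46) about C; compare extents
    a=np.linspace(0,2*np.pi,120); R=np.r_[np.c_[C[0]+26*np.cos(a),C[1]+26*np.sin(a),0*a+89],np.c_[C[0]+17*np.cos(a),C[1]+17*np.sin(a),0*a+46]]
    e=proj(c,R); print(n,"seen",k.min(0)-.5,k.max(0)+.5,"expected if centred",e.min(0).round(1),e.max(0).round(1))
E
python3 fin.py
```

```text
top seen [349.5 129.5] [409.5 139.5] expected if centred [366.9 150.9] [388.6 174.2]
side seen [390.5 269.5] [411.5 292.5] expected if centred [389.9 267.9] [412.8 294. ]
```

View pics/p12.png

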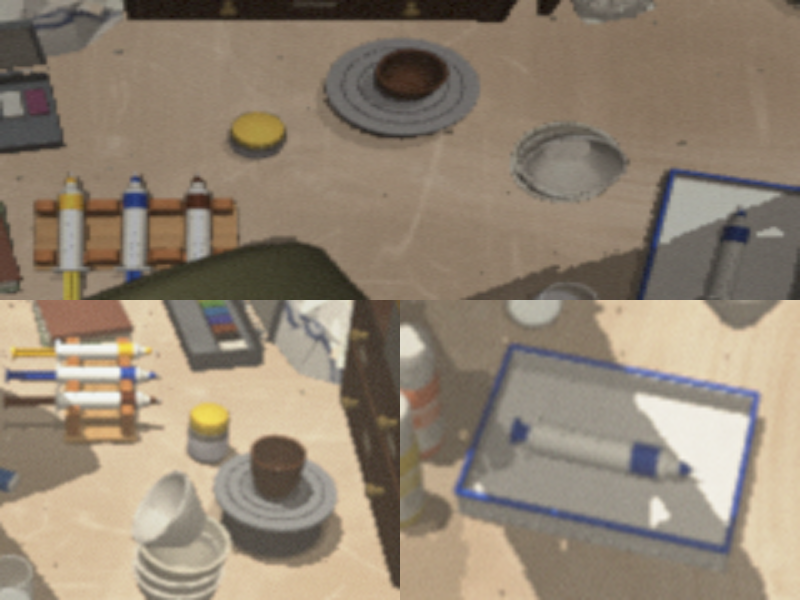

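The three loaded syringes are in the rest in the right order, the spent one is flat in the tray, and the cup is upright on the turntable. In the side view the cup centre is within 0.4 px (about 1 mm) of true. I'll check centring in the top view with the cabinet cropped out of the mask.

Run:
```python
from masks import *
c=dict(np.load("top4.npz")); hsv=cv2.cvtColor(c["img"],cv2.COLOR_BGR2HSV).astype(int)
m=((hsv[...,1]>60)&(hsv[...,2]<110)).astype(np.uint8); k=cv2.convexHull(big(m,(358,144,398,185)))[:,0]; print(k.min(0)-.5,k.max(0)+.5,"expected [366.9 150.9] [388.6 174.2]")
k=big(m,(358,144,398,185)); 
C=np.array([602.5,-125.5]); q=onplane(c,cv2.convexHull(k)[:,0],89)[:,:2]; d=q-C; u=(C-c["eye"][:2]); u=u/np.linalg.norm(u); n=np.array([-u[1],u[0]])
print("far rim edge minus 26:",((d@u).max()-26).round(1),"sideways:",(((d@n).max()+(d@n).min())/2).round(1),"width",np.ptp(d@n).round(1))
from cell import manip; s=manip.read_state(); print(s["finger_force"],s["wrist_force"].round(1),s["clock"])
```

```text
[367.5 151.5] [389.5 174.5] expected [366.9 150.9] [388.6 174.2]
far rim edge minus 26: -2.0 sideways: -1.7 width 50.5
0.0 [ 0.  -0.7  0.4] 40.6
```

```bash
python3 -c "
from cell import ticket
print(ticket.sign_off())"
```

```text
the job is handed in; nothing more can be done
None
```

The place is set out and handed in, with the arm clear at about 41 s: yellow, blue and brown syringes lie in the rest from left to right, the spent blue lies flat in the wash tray, and the cup stands upright on the turntable, measured about 1–2 mm off centre.

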